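# Tune the receiver circuit to the sender

## Task

Bring the receiver circuit on the wooden tuned-circuit board into tune: with the plastic flat-bladed tuning tool from the rack, its blade well down in the slot, turn the shaft of the receiver's trimmer capacitor until its pointer stands at the same reading as the sender's pointer, to within half a division of the scale. Never touch the receiver's trimmer with the gripper or the arm, leave the sender's trimmer at its setting and the other things where they are, and finish with the tuning tool hanging in the rack again.

Things in the scene. Friction and masses are not known exactly. Their poses are not given: they have to be found in the camera images.
- board: Wooden board 250 (x) x 460 (y) x 18 mm with two like circuits, fixed on the bench. Origin: middle of its underside; at yaw 0 x points away from the robot, y to the left; z up. SENDER: its +y half, with a holder of four round cells at the end. RECEIVER: its -y half, with a round black meter at the end. Far side (+x): copper coils, 79 mm high. Near side: the two trimmer capacitors.
- receiver_slot (a point): Middle of the floor of the slot in the receiver's brass head, 78 mm above the bench, at x -62, y -105 mm on the board. Head 20 mm in diameter, top 85 mm above the bench, on an upright shaft. The slot runs right across it: 7 mm deep, 4.4 mm wide in its lower 3 mm, sides opening to 9 mm at the top. x axis: along the slot, the way the pointer points; z up.
- sender_slot (a point): The same point and axes on the sender's head, which is alike, at x -62, y +105 mm on the board.
- receiver_pointer (a point): Tip of the receiver's flat black pointer, 48 mm from the shaft, under the head, over a white half-round scale (the far half, +x) with a line every 15 degrees. It lies on the capacitor's 108 x 108 mm clear end plate, top 73 mm above the bench, corner nuts to 76 mm; below it half-disc aluminium vanes on the shaft slide between fixed ones.
- sender_pointer (a point): Tip of the sender's pointer, alike. It shows the reading to be matched.
- receiver_trimmer (a joint): Angle of the receiver's shaft, rad, anticlockwise from above: 0 = pointer along the board's -y (vanes apart), pi/2 = along its +x, pi = along +y (fully meshed); stops at 0 and pi. Starts at 0.25 to 0.6. Stays where it is left; 0.03 N m of friction. The tool's blade has play of up to 0.2 rad to each side in the slot.
- sender_trimmer (a joint): The same angle of the sender's shaft, the reading to be matched: 1.05 to 1.75, always more than the receiver's start.
- tuner: White plastic tuning tool, 35 g, hanging upright, blade down. Origin: middle of the blade's tip; z up the tool, x along the blade's width. From the tip: flat blade 12 mm wide, 2 mm thick (4.4 at 16 mm up), round shank 10 mm, collar 30 mm in diameter from 72 to 76 mm, flat handle 22 (x) x 12 (y) mm from 76 to 136 mm. Blade parallel to the handle's broad sides; grip across these.
- tuner_tip (a point): Middle of the tip of the tuning tool's blade: same point and axes as tuner.
- rack: Dark wooden comb rack, fixed. Origin: middle of the underside of its base (90 in x, 200 in y, 12 mm thick); at yaw 0 x points away from the robot; z up. Its shelf, 6 mm thick, top 95 mm above the bench, from x -33 to +34 mm, has three slots 16 mm wide at y -60, 0, +60 mm, open at the front (x -33), ending at x 0. A back wall stands under it at x +30 mm, in front it is free below.
- rack_shelf (a point): Top of the rack's shelf at the middle slot, 14 mm in front of its inner end: axes as rack. A tool hangs with its collar on the shelf and its shank in a slot, at x of this point, tip 23 mm above the bench; lift it a little and draw it out to the front (-x), return it the same way. The tuning tool is in the +60 or -60 mm slot, the wand in the other. Any free slot will do to hang it up again.
- wand: Bystander in the rack: white plastic core wand with a round handle 16 mm in diameter (76 to 120 mm from its tip), the same collar and shank, and a hexagonal tip 8 mm across. Origin: middle of its tip, z up.
- beaker: Bystander: glass beaker, 52 mm in diameter, 68 mm high, origin under its centre.
- bottle: Bystander: brown glass jar with black cap, 60 mm in diameter, 115 mm high, origin under its centre.
- weight: Bystander: brass weight with a small knob, 44 mm in diameter, 56 mm high, origin under its centre.
Not all that is in view belongs to the job. What is shaped like the tuner but red is not meant.

How it is judged:
By the outcome, as a careful person would: the job done as asked, in the order asked, and still so for the second after the job is handed in, with the robot touching nothing.
It also fails if it takes over 58 s, if anything falls off the work surface, if the arm or the gripper's body presses on something with over 40 N, if the wrist force passes 120 N, or if a joint passes its speed limit or range.

## Robot

A 7-joint arm with a two-finger parallel gripper is mounted at the origin on the work surface. World frame = base frame: x ahead of the robot, y to its left, z up, the work surface at z = 0. Lengths are in m, angles in rad, forces in N, time in s.
With the tool pointing down it reaches from about 0.4 to 0.85 m from the base axis. Payload 4.5 kg.
Tool frame: the origin (TCP) lies midway between the tips of the shut fingers; the grasp point (between the pads) lies 19 mm behind it; z points along the fingers, x is the direction in which the jaws open and shut, and the axes are right-handed (so a half turn about z gives the same grasp; the last joint's range is limited). The gripper opens to 88 mm and grips with 3 to 60 N. Pads are 18 mm wide; open, the fingers measure 123 mm over their backs; the gripper's body (75 mm by 187 mm) begins 45 mm behind the grasp point.
Start: joints at [-1.224, 0.689, -0.195, 1.565, 0.157, 0.902, -0.215], TCP at [0.192, 0.595, 0.239] pointing down, gripper open.
Joint ranges: [-3.01, 3.01], [-0.46, 2.08], [-1.47, 1.51], [0.13, 2.56], [-1, 4.14], [0.04, 2.09], [-2.66, 2.66]. Speed limits (rad/s): [2.57, 2.57, 3.14, 3.14, 3.14, 3.14, 3.14].

## Interface

Orientations are given as a unit quaternion [x, y, z, w].
In Python, from plant import r gives the robot as it stands. The module is installed in compiled form; this text tells all that it offers.
- The arm moves only by the tool play_rows, never from a script. Its argument "increments" is a list of rows, each a list of 7 numbers: the opening, from 0 (shut) to 1 (fully open), then the shift along the tool's x, y, z in mm, then the turn, a rotation vector about the tool's x, y, z in rad. In form: [[hand, dx, dy, dz, wx, wy, wz], ...]. A call has exactly 8 rows; each row shifts and turns the pose as measured when the row begins, along the tool's axes as they then stand; what a row does not reach is not made up. A row lasts 1/8 s, in which the tool goes at most 62.5 mm and 10.7 degrees, less where a joint would pass 70% of its speed; a pose out of reach is approached as far as the arm can. A call is refused whole if a number of a shift passes 62.5 or a number of a turn 0.188, either way. A call with a gripper value outside its range is refused whole. The fingers move at their own pace and stop on an object; "grip_force" is the grip in N (left out, the last holds). Time passes only in rows, so rows that do not move let the fingers close, or fill a call up. It gives the time, the measured TCP pose, the force and the opening at its end, in the units of the state.
- r.get_state(): the state, without advancing time (a new reading comes with each control period).
- r.snapshot(name): name is "scene" or "top"; returns the picture (420x560x3 uint8, red, green, blue); there is no depth.
- r.get_calibration(name): a dict with "fx", "fy", "cx", "cy" (pixels), "dist" ([k1, k2, p1, p2, k3] as OpenCV has them; the pictures are not rectified), "R" (3x3) and "t" (3): a world point X has camera coordinates R X + t. Camera axes: x right, y down, z forward; pixel columns grow to the right and rows downward; lengths in m; the calibration is good to about 2 mm. A picture is of the moment at which its call begins. get_calibration takes no time and is no camera call.
- r.finish_job(): hands the job in, once; it reports no verdict.
The state is a dict: "clock": time; "q": joint angles; "qd": joint speeds; "joint_torque": joint torques, N m; "tool_pos": TCP position; "eef_rot": TCP orientation; "contact_force": force on the tool from outside, world axes, zero at the start; "moment": the same for the moment, N m; "opening": opening from 0.0 (shut) to 1.0 (fully open).
Only numpy, scipy, OpenCV 4.12 (cv2) and the standard library are available. Lean on these libraries where they do the work, as an engineer would, in place of code of your own. Each camera call takes 0.05 s, during which the arm holds its last target.

## Working session

There is one attempt and no reset: what is moved stays moved. The work goes in short steps, Python scripts to look and compute and a tool call to move; the robot and the scene stay as the last step left them, time stands still between calls to the robot, and variables do not carry over. Pictures are saved under pics/ and viewed, and the job is handed in when it is done.

Besides the shell and the picture viewer there is one more tool, called after "Emit:" by a JSON object that holds its "op" and its "data". play_rows: Moves the arm, as the interface text tells. Its arguments: {"type":"object","properties":{"increments":{"type":"array"},"grip_force":{"type":"number"}},"required":["increments"]}

```bash
mkdir -p pics; ls; python3 - <<'E'
from plant import r
import cv2
for n in("scene","top"):
    im=r.snapshot(n); cv2.imwrite(f"pics/{n}0.png",im[:,:,::-1]); c=r.get_calibration(n); print(n,c)
print(r.get_state())
E
```

```text
pics
scene {'fx': 386.920358754993, 'fy': 386.920358754993, 'cx': 274.8879968131136, 'cy': 204.8844605524102, 'dist': array([-0.02288935,  0.        ,  0.        ,  0.        ,  0.        ]), 'R': array([[-0.32009203,  0.94713798, -0.02169676],
       [ 0.53483554,  0.16175345, -0.82932911],
       [-0.78197956, -0.27706583, -0.55833904]]), 't': array([ 0.12297183, -0.20046747,  1.4733063 ])}
top {'fx': 389.27028489656703, 'fy': 389.27028489656703, 'cx': 268.6177865742299, 'cy': 210.27699555005609, 'dist': array([0.00309325, 0.        , 0.        , 0.        , 0.        ]), 'R': array([[ 0.05708043, -0.99836466,  0.00313535],
       [-0.97427462, -0.05638835, -0.21819562],
       [ 0.21801559,  0.00940001, -0.97590002]]), 't': array([0.01135133, 0.50972012, 0.90004069])}
{'clock': 0.1, 'q': array([-1.22419526,  0.68987796, -0.19450873,  1.56622236,  0.15731471,
        0.90252383, -0.21507822]), 'qd': array([-0.00099879, -0.00038267,  0.00131028, -0.00299857, -0.00101514,
       -0.0009403 ,  0.00077265]), 'joint_torque': array([-3.15673889e-03, -5.28500140e+01, -1.27135400e+00, -1.53834969e+01,
       -5.25173417e-02,  2.05476201e-03,  4.35323295e-05]), 'tool_pos': array([0.19220676, 0.59411793, 0.2380085 ]), 'eef_rot': array([ 8.08589047e-01,  5.88373249e-01, -6.18355029e-04,  5.38566280e-04]), 'contact_force': array([-0.00057415, -0.10822743,  0.30581468]), 'moment': array([-0.0156072 , -0.03151674, -0.02519853]), 'opening': 1.0033912952426678}
```

View pics/scene0.png

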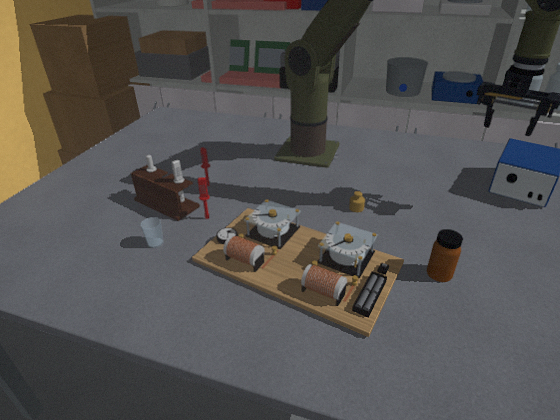

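View pics/top0.png

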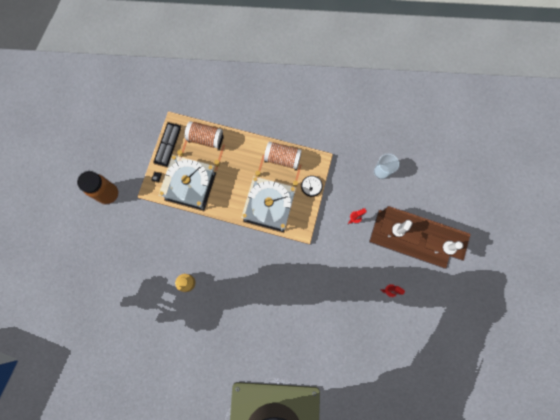

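```bash
python3 - <<'E'
import cv2
a=cv2.imread("pics/top0.png");b=cv2.imread("pics/scene0.png")
R=lambda im,k:cv2.resize(im,None,fx=k,fy=k,interpolation=cv2.INTER_CUBIC)
cv2.imwrite("pics/c1.png",R(a[190:305,335:480],5))
cv2.imwrite("pics/c2.png",R(a[105:250,130:340],3.8))
cv2.imwrite("pics/c3.png",R(b[135:255,120:225],5))
cv2.imwrite("pics/c4.png",R(b[190:290,210:410],4))
E
```

```text
(no output)
```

View pics/c1.png

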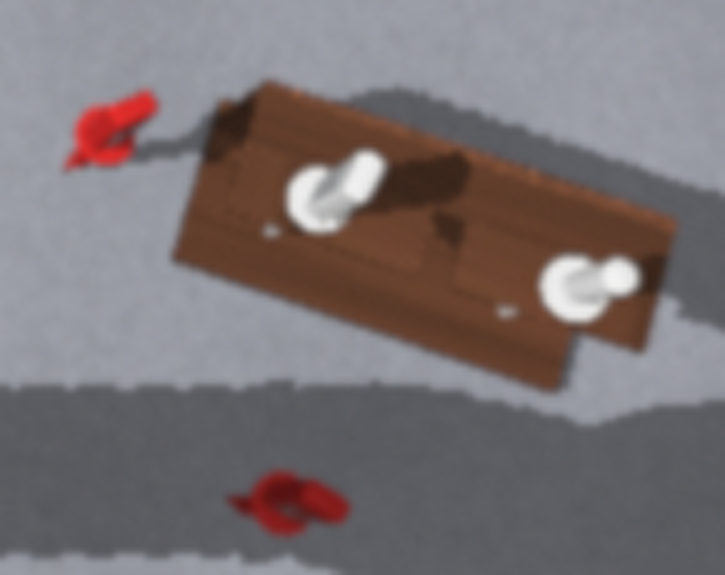

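View pics/c2.png

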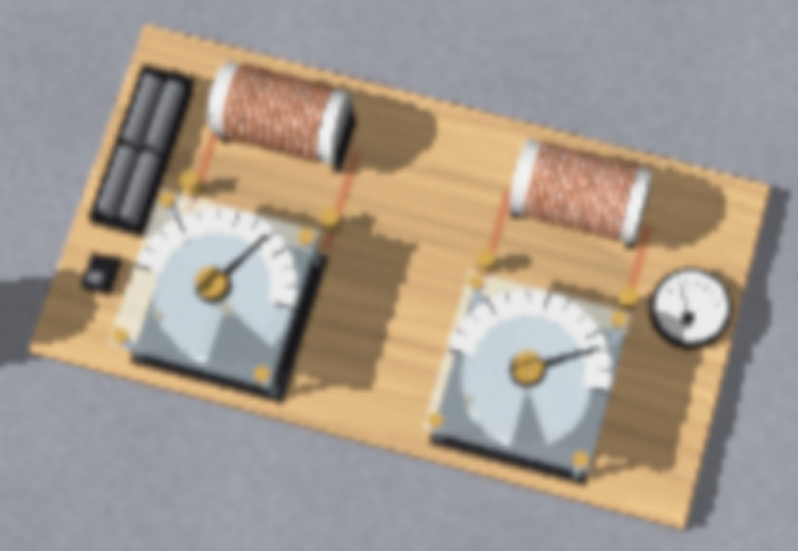

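View pics/c3.png

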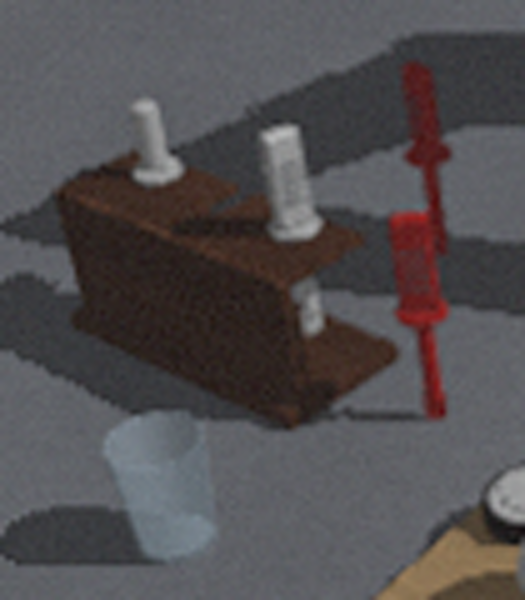

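View pics/c4.png

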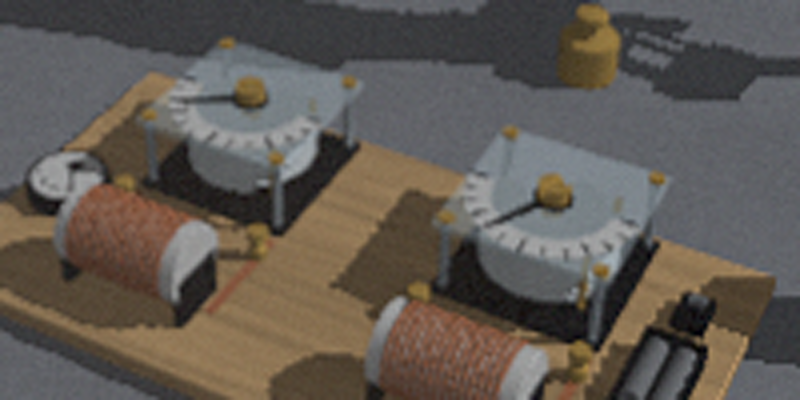

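```bash
cat > h.py <<'E'
import numpy as np, cv2
from scipy.optimize import least_squares
from plant import r
C={n:r.get_calibration(n) for n in("scene","top")}
def K(c): return np.array([[c['fx'],0,c['cx']],[0,c['fy'],c['cy']],[0,0,1]])
def proj(n,X):
    c=C[n]; return cv2.projectPoints(np.array(X,float).reshape(-1,1,3),cv2.Rodrigues(c['R'])[0],c['t'],K(c),c['dist'])[0].reshape(-1,2)
def onz(n,px,z):
    c=C[n]; p=cv2.undistortPoints(np.array(px,float).reshape(-1,1,2),K(c),c['dist']).reshape(-1,2)
    d=np.c_[p,np.ones(len(p))]@c['R']; o=-c['R'].T@c['t']
    return o+d*((z-o[2])/d[:,2])[:,None]
def tri(a,b):
    f=lambda X:np.r_[(proj("top",X)-a).ravel(),(proj("scene",X)-b).ravel()]
    s=least_squares(f,[.5,0,.1]);return s.x,np.abs(s.fun).max()
c1=lambda u,v:(335+u/5,190+v/5)
c2=lambda u,v:(130+u/3.8,105+v/3.8)
c3=lambda u,v:(120+u/5,135+v/5)
c4=lambda u,v:(210+u/4,190+v/4)
E
python3 - <<'E'
from h import *
np.set_printoptions(precision=4,suppress=True)
for n in C: print(n,-C[n]['R'].T@C[n]['t'])
for nm,a,b in [("rhead",c2(527,369),c4(250,90)),("shead",c2(213,284),c4(553,187)),("rtip",c2(597,350),c4(180,99)),("stip",c2(266,237),c4(487,223)),
 ("collar",c1(318,200),c3(295,225)),("htop",c1(368,170),c3(280,130)),("wcollar",c1(574,290),c3(158,168)),("wtop",c1(620,277),c3(146,103))]:
    print(nm,*tri(a,b))
print(onz("top",[c2(148,25),c2(770,185),c2(688,527),c2(32,350)],.018))
print(onz("top",[c2(527,369),c2(213,284)],.085),onz("top",[c2(597,350),c2(266,237)],.0745))
print("rack95",onz("top",[c1(268,80),c1(678,220),c1(645,350),c1(575,335)],.095))
print("rack12",onz("top",[c1(175,262),c1(560,390),c1(645,350)],.012))
print("red",onz("top",[c1(105,135),c1(280,503)],.076),onz("top",[c1(68,165),c1(232,500)],.0))
E
```

```text
scene [1.2987 0.3242 0.659 ]
top [0.2997 0.0316 0.9895]
rhead [0.523  0.0417 0.0798] 0.16443061462854303
shead [0.567  0.2463 0.0807] 0.42150922080449504
rtip [ 0.5391 -0.0017  0.0747] 0.3543949010087033
stip [0.6028 0.2156 0.0743] 0.05565388317313591
collar [ 0.4696 -0.264   0.0971] 0.08276481252173085
htop [ 0.4713 -0.2636  0.1607] 0.8550322684509979
wcollar [ 0.4342 -0.3804  0.0984] 0.045991140144650444
wtop [ 0.434  -0.3796  0.1431] 0.3433951091961376
[[ 0.7746  0.326   0.018 ]
 [ 0.6797 -0.1193  0.018 ]
 [ 0.4371 -0.0703  0.018 ]
 [ 0.5321  0.3774  0.018 ]]
[[0.5218 0.0413 0.085 ]
 [0.5659 0.2443 0.085 ]] [[ 0.5395 -0.0025  0.0745]
 [ 0.6027  0.2157  0.0745]]
rack95 [[ 0.5263 -0.2421  0.095 ]
 [ 0.4703 -0.4318  0.095 ]
 [ 0.4089 -0.4133  0.095 ]
 [ 0.4139 -0.3816  0.095 ]]
rack12 [[ 0.4498 -0.2196  0.012 ]
 [ 0.3966 -0.4113  0.012 ]
 [ 0.419  -0.4546  0.012 ]]
red [[ 0.4994 -0.1696  0.076 ]
 [ 0.3311 -0.2514  0.076 ]] [[ 0.4991 -0.1674  0.    ]
 [ 0.3338 -0.2511  0.    ]]
```

```bash
python3 - <<'E'
from h import *
np.set_printoptions(precision=4,suppress=True)
# board fit
def brd(p,P):
    c,s=np.cos(p[2]),np.sin(p[2]);P=np.atleast_2d(P)
    return np.c_[p[0]+c*P[:,0]-s*P[:,1],p[1]+s*P[:,0]+c*P[:,1],P[:,2]]
M=[[.125,.23,.018],[.125,-.23,.018],[-.125,-.23,.018],[-.125,.23,.018],[-.062,-.105,.085],[-.062,.105,.085]]
T=[c2(148,25),c2(770,185),c2(688,527),c2(32,350),c2(527,369),c2(213,284)]
S=[c4(250,88),c4(553,185)]
# image cost with small top-camera and scene offset tolerance
f=lambda p:np.r_[(proj("top",brd(p,M))-T).ravel(),(proj("scene",brd(p,M[4:]))-S).ravel()]
s=least_squares(f,[.6,.13,-.2]);print(s.x,np.degrees(s.x[2]));print(s.fun.reshape(-1,2))
print("slots",brd(s.x,[[-.062,-.105,.078],[-.062,.105,.078]]))
H=brd(s.x,M[4:])
for nm,h,t in(("r",H[0],[.5391,-.0017]),("s",H[1],[.6028,.2156]),("r tri",np.array([.523,.0417]),[.5391,-.0017]),("s tri",np.array([.567,.2463]),[.6028,.2156])):
    d=np.array(t)-h[:2];print(nm,np.hypot(*d),np.degrees(np.arctan2(d[1],d[0])-s.x[2])+90)
a=cv2.imread("pics/top0.png");b=cv2.imread("pics/scene0.png")
A=cv2.resize(a[215:245,385:425],None,fx=10,fy=10,interpolation=cv2.INTER_CUBIC)
B=cv2.resize(b[155:205,160:200],None,fx=10,fy=10,interpolation=cv2.INTER_CUBIC)
o=np.zeros((500,800,3),np.uint8);o[:300,:400]=A;o[:,400:]=B;cv2.imwrite("pics/h1.png",o)
E
```

```text
[ 0.6059  0.1298 -0.2101] -12.03826707496175
[[-0.909  -0.5766]
 [ 0.7416 -0.1436]
 [-0.4928  0.5587]
 [-1.3347  0.1079]
 [ 0.5698 -0.5928]
 [-0.4267 -0.5173]
 [-0.8736 -1.1806]
 [-0.6346 -0.8972]]
slots [[0.5234 0.04   0.078 ]
 [0.5672 0.2454 0.078 ]]
r 0.04460577130383489 32.70939576580775
s 0.04647282652297162 62.12869759850626
r tri 0.04629006372862323 32.39149622303059
s tri 0.0471606827770761 61.42379492800177
```

View pics/h1.png

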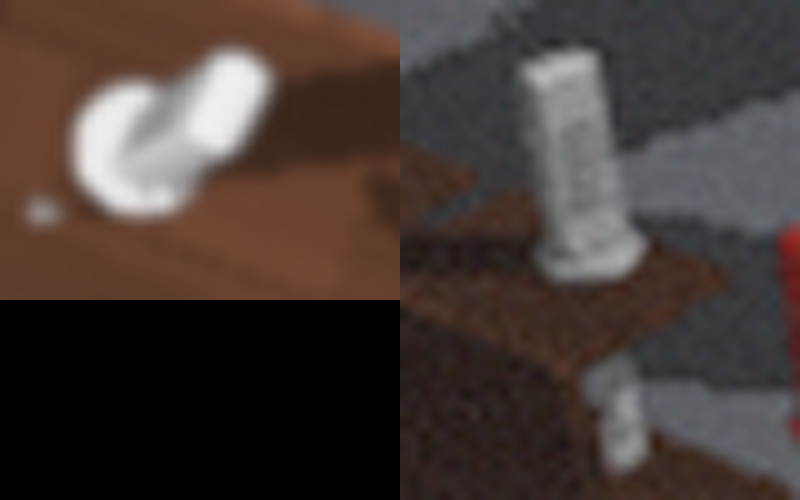

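```bash
python3 - <<'E'
from h import *
from scipy.optimize import minimize
def box(cx,cy,yaw,hx,hy,z0,z1):
    c,s=np.cos(yaw),np.sin(yaw)
    return [[cx+c*x-s*y,cy+s*x+c*y,z] for x in(-hx,hx) for y in(-hy,hy) for z in(z0,z1)]
def cyl(cx,cy,rr,z0,z1):
    return [[cx+rr*np.cos(t),cy+rr*np.sin(t),z] for t in np.linspace(0,6.28,24) for z in(z0,z1)]
k=12
def soft(n,p,roi,off):
    x0,y0,x1,y1=roi;m=np.zeros(((y1-y0)*k,(x1-x0)*k),np.uint8)
    for P in(box(p[0],p[1],p[2],.011,.006,.099,.159),cyl(p[0],p[1],.015,.095,.099)):
        q=(proj(n,P)+off-[x0,y0]+.5)*k
        cv2.fillConvexPoly(m,cv2.convexHull(q.astype(np.float32)).astype(np.int32),255)
    return cv2.GaussianBlur(cv2.resize(m,(x1-x0,y1-y0),interpolation=cv2.INTER_AREA).astype(float)/255,(0,0),.5)
rt=(388,216,420,240);rs=(168,156,192,186)
D={}
for n,roi,th in(("top",rt,None),("scene",rs,None)):
    im=cv2.imread(f"pics/{n}0.png").astype(float);x0,y0,x1,y1=roi
    d=im[y0:y1,x0:x1]
    if n=="top": g=np.clip((d[:,:,0]-50)/90,0,1)      # blue: wood low
    else: g=np.clip((d.min(2)-75)/50,0,1)
    D[n]=g
def cost(v):
    p=v[:3];return ((soft("top",p,rt,v[3:5])-D["top"])**2).sum()+((soft("scene",p,rs,v[5:7])-D["scene"])**2).sum()+.05*(v[3:]**2).sum()
res=[]
for y in np.radians(np.arange(-90,90,15)):
    s=minimize(cost,[.4696,-.264,y,0,0,0,0],method="Nelder-Mead",options=dict(initial_simplex=np.array([[.4696,-.264,y,0,0,0,0]]+[[.4696+.003*(i==0),-.264+.003*(i==1),y+.15*(i==2)]+[.6*(i==j) for j in(3,4,5,6)] for i in range(7)]),maxiter=600))
    print(round(s.fun,3),s.x[:2].round(4),np.degrees(s.x[2]).round(1),s.x[3:].round(2));res.append((s.fun,s.x))
v=min(res,key=lambda t:t[0])[1]
o=[]
for n,roi in(("top",rt),("scene",rs)):
    o.append(cv2.resize(np.vstack([D[n],soft(n,v[:3],roi,v[3:5] if n=="top" else v[5:7])])*255,(380,580)))
cv2.imwrite("pics/fit.png",np.hstack(o))
E
```

```text
57.927 [ 0.4706 -0.2621] -82.8 [ 0.11 -0.09  0.01 -0.73]
56.527 [ 0.4707 -0.2625] -66.7 [ 0.19 -0.16  0.06 -0.61]
42.89 [ 0.469 -0.263] -36.7 [ 0.14 -0.76 -0.07 -0.39]
42.766 [ 0.47   -0.2636] -35.0 [-0.11 -0.25  0.11 -0.49]
43.663 [ 0.4706 -0.2636] -27.5 [-0.13 -0.02  0.39 -0.45]
45.123 [ 0.4699 -0.2636] -9.4 [-0.04 -0.24  0.08 -0.49]
43.809 [ 0.4705 -0.2632] 7.8 [ 0.01 -0.16  0.14 -0.54]
43.995 [ 0.4713 -0.2631] 7.8 [ 0.06  0.27  0.26 -0.66]
44.232 [ 0.472  -0.2622] 7.4 [ 0.31  0.64  0.19 -0.74]
54.11 [ 0.4704 -0.2629] 61.0 [-0.15 -0.34  0.02 -0.62]
54.278 [ 0.4712 -0.2626] 61.8 [-0.09  0.05  0.17 -0.67]
57.623 [ 0.4708 -0.2622] 79.0 [ 0.05 -0.21  0.08 -0.64][ WARN:0@7.729] global loadsave.cpp:1063 imwrite_ Unsupported depth image for selected encoder is fallbacked to CV_8U.
```

View pics/fit.png

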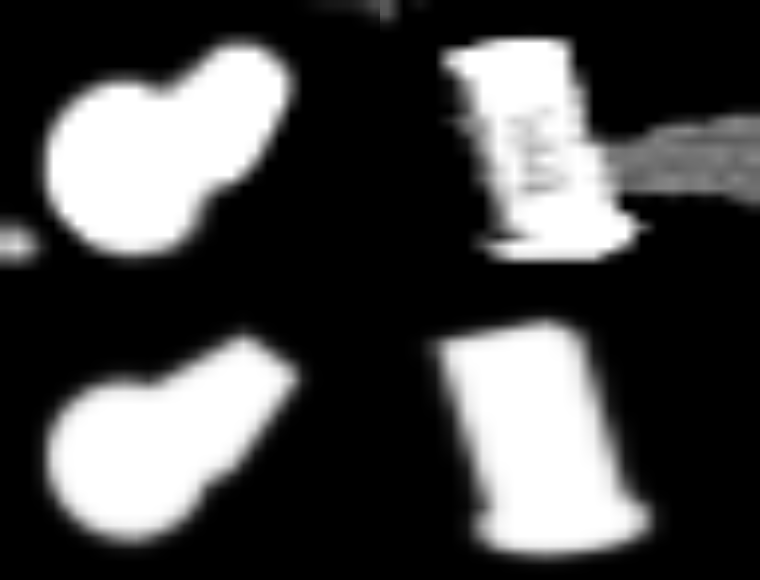

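```bash
python3 - <<'E'
from h import *
im=cv2.imread("pics/top0.png")[214:238,400:416]
print(im.min(2))
for th in(205,215,225):
    ys,xs=np.where(im.min(2)[:18]>th); sel=xs+400>=403
    P=onz("top",np.c_[xs[sel]+400,ys[sel]+214],.159)[:,:2]
    c=np.cov((P-P.mean(0)).T);w,V=np.linalg.eigh(c);v=V[:,1];print(th,len(P),P.mean(0),np.sqrt(w*12),np.degrees(np.arctan(v[1]/v[0])))
E
```

```text
[[ 45  45  45  46  46  47  48  50  53  56  60  62  68  75  79  86]
 [ 44  45  45  44  44  46  45  47  48  49  51  52  55  59  63  69]
 [ 44  43  44  44  45  44  45  45  46  45  45  47  48  51  54  57]
 [ 43  43  43  43  44  45  45  45  45  45  45  45  45  46  48  50]
 [ 44  43  42  43  44  44  45  46  48  46  46  45  44  45  45  44]
 [ 43  44  43  43  44  51  66  79  81  73  57  47  45  45  45  44]
 [ 44  44  44  47  53  82 127 155 160 145 105  67  48  43  45  45]
 [ 44  45  49  61  86 132 188 221 226 215 171 112  64  45  43  42]
 [ 62  58  71  98 133 173 218 234 236 232 216 154  86  46  39  38]
 [115 100 111 138 168 200 229 237 237 234 221 162  88  41  32  31]
 [163 140 145 162 187 220 235 238 236 231 207 140  70  34  28  28]
 [162 146 155 176 205 231 238 237 234 224 179 108  50  30  27  27]
 [149 145 164 191 222 236 238 236 230 205 141  74  36  27  28  27]
 [148 155 178 203 230 238 238 234 222 176 106  49  30  27  28  29]
 [163 177 191 205 225 232 235 228 199 135  70  35  29  29  28  28]
 [187 194 195 193 198 209 221 208 158  93  45  30  30  29  29  28]
 [194 191 186 182 177 170 165 141  96  54  34  30  30  31  31  30]
 [185 182 177 170 157 125  96  71  47  34  32  31  32  35  37  36]
 [180 173 165 152 128  86  54  42  39  38  36  37  37  42  43  45]
 [186 183 162 143 108  66  47  45  46  45  46  46  45  47  47  46]
 [209 210 172 135  93  58  48  47  48  48  48  48  48  47  47  46]
 [202 194 150 101  66  52  49  48  48  48  49  47  48  47  46  47]
 [127 116  90  62  52  49  49  48  48  48  48  48  48  47  48  47]
 [ 60  56  53  51  49  49  50  49  49  48  48  49  48  47  47  48]]
205 41 [ 0.47016082 -0.26182621] [0.00946884 0.02056179] -28.191672510376492
215 37 [ 0.4703513  -0.26163716] [0.00921823 0.01925358] -29.256797705970737
225 27 [ 0.4702567  -0.26158512] [0.00731698 0.01768539] -27.31315417988152
```

```bash
cat >> h.py <<'E'
from scipy.spatial.transform import Rotation as Ro
def Rt(yaw):
    c,s=np.cos(yaw),np.sin(yaw);return np.array([[c,s,0],[s,-c,0],[0,0,-1.]])
def plan(wps,hand,st=None):
    """wps: list of (xyz, yawdeg, nrows); prints rows"""
    st=st or r.get_state();p=np.array(st['tool_pos']);R=Ro.from_quat(st['eef_rot']).as_matrix()
    n=0
    for xyz,yaw,k in wps:
        G=Rt(np.radians(yaw));dp=(np.array(xyz)-p)/k;w=Ro.from_matrix(R.T@G).as_rotvec()/k
        for i in range(k):
            d=R.T@dp*1000
            print([hand]+[round(float(a),1) for a in d]+[round(float(a),3) for a in w]);n+=1
            p=p+dp;R=R@Ro.from_rotvec(w).as_matrix()
    print("rows",n)
def show():
    s=r.get_state();R=Ro.from_quat(s['eef_rot']).as_matrix()
    print("t",round(s['clock'],2),"tcp",np.round(s['tool_pos'],4),"yaw",round(float(np.degrees(np.arctan2(R[1,0],R[0,0]))),1),"z",R[:,2].round(3),"F",s['contact_force'].round(1),"op",round(s['opening'],3),"q",s['q'].round(2))
E
python3 -c "
from h import *
show()
plan([((.42,.35,.24),62,8)],.6)
"
```

```text
t 0.1 tcp [0.1922 0.5941 0.238 ] yaw 72.1 z [-0.    -0.002 -1.   ] F [-0.  -0.1  0.3] op 1.003 q [-1.22  0.69 -0.19  1.57  0.16  0.9  -0.22]
[0.6, -20.3, 36.5, -0.2, 0.0, 0.0, 0.022]
[0.6, -19.5, 36.9, -0.2, 0.0, 0.0, 0.022]
[0.6, -18.7, 37.3, -0.2, 0.0, 0.0, 0.022]
[0.6, -17.8, 37.7, -0.2, 0.0, 0.0, 0.022]
[0.6, -17.0, 38.1, -0.2, 0.0, 0.0, 0.022]
[0.6, -16.1, 38.5, -0.2, 0.0, 0.0, 0.022]
[0.6, -15.3, 38.8, -0.2, 0.0, 0.0, 0.022]
[0.6, -14.4, 39.2, -0.2, 0.0, 0.0, 0.022]
rows 8
```

Emit:
{"op": "play_rows", "data": {"increments": [[0.6,-20,36.5,0,0,0,0.022],[0.6,-19.5,37,0,0,0,0.022],[0.6,-18.5,37.5,0,0,0,0.022],[0.6,-18,38,0,0,0,0.022],[0.6,-17,38,0,0,0,0.022],[0.6,-16,38.5,0,0,0,0.022],[0.6,-15,39,0,0,0,0.022],[0.6,-14.5,39,0,0,0,0.022]]}}

```text
clock: 1.1
tool_pos: [0.4228, 0.3448, 0.2346]
eef_rot: [0.856, 0.516, -0.004, 0.0]
contact_force: [-0.1, 0.9, 1.0]
opening: 0.6
```

```bash
python3 -c "
from h import *
show()
plan([((.55,.05,.24),62,8),((.472,-.26,.22),62,8)],.6)
"
```

```text
t 1.1 tcp [0.4228 0.3448 0.2346] yaw 62.2 z [-0.006 -0.004 -1.   ] F [-0.1  0.9  1. ] op 0.6 q [-0.65  0.59 -0.19  1.81  0.15  0.76  0.17]
[0.6, -25.2, 31.3, -0.6, -0.0, 0.001, 0.0]
[0.6, -25.2, 31.3, -0.6, -0.0, 0.001, 0.0]
[0.6, -25.1, 31.3, -0.6, -0.0, 0.001, 0.0]
[0.6, -25.1, 31.3, -0.6, -0.0, 0.001, 0.0]
[0.6, -25.1, 31.3, -0.6, -0.0, 0.001, 0.0]
[0.6, -25.1, 31.3, -0.6, -0.0, 0.001, 0.0]
[0.6, -25.1, 31.3, -0.7, -0.0, 0.001, 0.0]
[0.6, -25.1, 31.3, -0.7, -0.0, 0.001, 0.0]
[0.6, -38.8, 9.6, 2.5, 0.0, -0.0, 0.0]
[0.6, -38.8, 9.6, 2.5, 0.0, -0.0, 0.0]
[0.6, -38.8, 9.6, 2.5, 0.0, -0.0, 0.0]
[0.6, -38.8, 9.6, 2.5, 0.0, -0.0, 0.0]
[0.6, -38.8, 9.6, 2.5, 0.0, -0.0, 0.0]
[0.6, -38.8, 9.6, 2.5, 0.0, -0.0, 0.0]
[0.6, -38.8, 9.6, 2.5, 0.0, -0.0, 0.0]
[0.6, -38.8, 9.6, 2.5, 0.0, -0.0, 0.0]
rows 16
```

Emit:
{"op": "play_rows", "data": {"increments": [[0.6,-25,31.5,0,0,0,0],[0.6,-25,31.5,0,0,0,0],[0.6,-25,31.5,0,0,0,0],[0.6,-25,31.5,0,0,0,0],[0.6,-25,31.5,0,0,0,0],[0.6,-25,31.5,-1,0,0,0],[0.6,-25,31.5,-1,0,0,0],[0.6,-25,31.5,-1,0,0,0]]}}

```text
clock: 2.1
tool_pos: [0.5551, 0.0394, 0.2358]
eef_rot: [0.857, 0.516, -0.006, -0.0]
contact_force: [1.1, 1.1, -0.7]
opening: 0.6
```

Emit:
{"op": "play_rows", "data": {"increments": [[0.6,-39,9.5,0,0,0,0],[0.6,-39,9.5,0,0,0,0],[0.6,-39,9.5,0,0,0,0],[0.6,-39,9.5,0,0,0,0],[0.6,-39,9.5,0,0,0,0],[0.6,-39,9.5,0,0,0,0],[0.6,-39,9.5,0,0,0,0],[0.6,-39,9.5,0,0,0,0]]}}

```text
clock: 3.1
tool_pos: [0.4733, -0.2821, 0.2357]
eef_rot: [0.857, 0.516, -0.007, -0.001]
contact_force: [0.8, -0.2, 0.9]
opening: 0.598
```

```bash
python3 -c "
from h import *
show()
plan([((.4703,-.2628,.165),62,4),((.4703,-.2628,.119),62,4)],.6)
for n in C: cv2.imwrite(f'pics/{n}1.png',r.snapshot(n)[:,:,::-1])
a=cv2.imread('pics/top1.png')[180:300,340:480];b=cv2.imread('pics/scene1.png')[90:230,110:240]
cv2.imwrite('pics/v1.png',np.hstack([cv2.resize(a,(400,343)),cv2.resize(b,(318,343))]))
"
```

```text
t 3.1 tcp [ 0.4733 -0.2821  0.2357] yaw 62.1 z [-0.013 -0.004 -1.   ] F [ 0.8 -0.2  0.9] op 0.598 q [ 0.6   0.6  -0.26  1.78  0.22  0.79  1.32]
[0.6, 4.1, -2.7, 17.7, -0.002, 0.002, 0.0]
[0.6, 4.0, -2.8, 17.7, -0.002, 0.002, 0.0]
[0.6, 4.0, -2.8, 17.7, -0.002, 0.002, 0.0]
[0.6, 3.9, -2.9, 17.7, -0.002, 0.002, 0.0]
[0.6, -0.0, 0.0, 11.5, -0.0, 0.0, 0.0]
[0.6, -0.0, 0.0, 11.5, -0.0, 0.0, 0.0]
[0.6, -0.0, 0.0, 11.5, -0.0, 0.0, 0.0]
[0.6, -0.0, 0.0, 11.5, -0.0, 0.0, 0.0]
rows 8
```

View pics/v1.png

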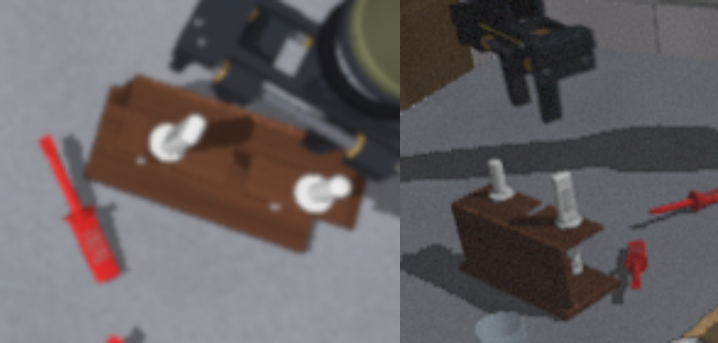

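View pics/top1.png

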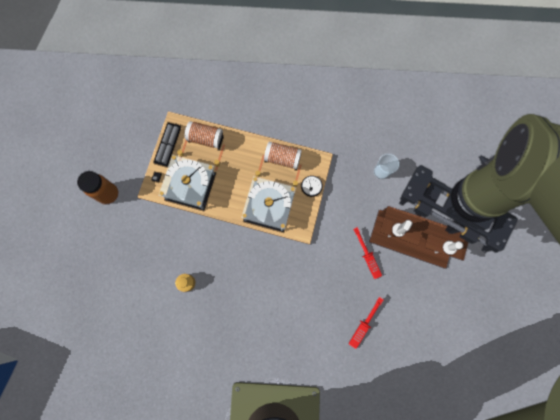

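View pics/scene1.png

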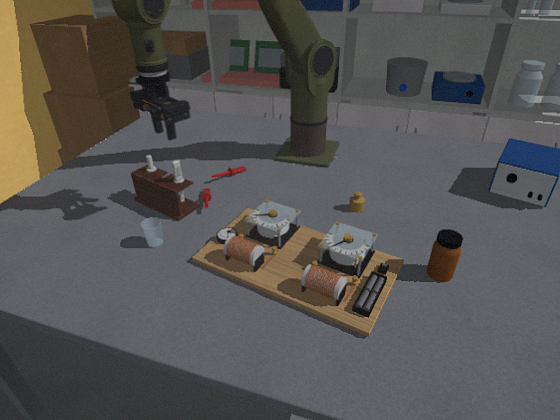

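Emit:
{"op": "play_rows", "data": {"increments": [[0.6,6,-4,0,-0.003,0.004,0],[0.6,6,-4,5,-0.003,0.004,0],[0.6,4,-3,15,0,0,0],[0.6,0,0,20,0,0,0],[0.6,0,0,15,0,0,0],[0.6,0,0,5,0,0,0],[0.6,0,0,0,0,0,0],[0.6,0,0,0,0,0,0]]}}

```text
clock: 4.2
tool_pos: [0.4711, -0.2547, 0.1733]
eef_rot: [0.855, 0.518, -0.001, -0.002]
contact_force: [-0.4, -0.2, -1.0]
opening: 0.599
```

```bash
python3 -c "
from h import *
show()
plan([((.4703,-.2628,.119),62,6)],.6)
"
```

```text
t 4.2 tcp [ 0.4711 -0.2547  0.1733] yaw 62.5 z [-0.004  0.003 -1.   ] F [-0.4 -0.2 -1. ] op 0.599 q [ 0.55  0.67 -0.23  1.9   0.25  0.61  1.25]
[0.6, -1.3, 0.5, 9.0, -0.001, -0.0, 0.001]
[0.6, -1.3, 0.5, 9.0, -0.001, -0.0, 0.001]
[0.6, -1.3, 0.5, 9.0, -0.001, -0.0, 0.001]
[0.6, -1.3, 0.5, 9.0, -0.001, -0.0, 0.001]
[0.6, -1.3, 0.5, 9.0, -0.001, -0.0, 0.001]
[0.6, -1.3, 0.5, 9.0, -0.001, -0.0, 0.001]
rows 6
```

Emit:
{"op": "play_rows", "data": {"increments": [[0.6,-4,1.5,10,-0.003,0,0.004],[0.6,-2,1,12,-0.003,0,0.004],[0.6,-1,0.5,12,0,0,0],[0.6,0,0,10,0,0,0],[0.6,0,0,6,0,0,0],[0.6,0,0,3,0,0,0],[0.6,0,0,0,0,0,0],[0.6,0,0,0,0,0,0]]}}

```text
clock: 5.2
tool_pos: [0.4708, -0.2632, 0.1169]
eef_rot: [0.857, 0.514, 0.001, 0.001]
contact_force: [-0.2, 0.6, -0.4]
opening: 0.603
```

```bash
python3 -c "
from h import *
show()
plan([((.4703,-.2628,.119),62,1)],.6)
for n in C: cv2.imwrite(f'pics/{n}2.png',r.snapshot(n)[:,:,::-1])
a=cv2.imread('pics/top2.png')[180:300,340:480];b=cv2.imread('pics/scene2.png')[110:230,110:230]
cv2.imwrite('pics/v2.png',np.hstack([cv2.resize(a,(420,360)),cv2.resize(b,(360,360))]))
"
```

```text
t 5.2 tcp [ 0.4708 -0.2632  0.1169] yaw 61.9 z [ 0.003 -0.    -1.   ] F [-0.2  0.6 -0.4] op 0.603 q [ 0.54  0.76 -0.19  1.93  0.29  0.47  1.22]
[0.6, 0.1, -0.7, -2.1, 0.003, -0.001, -0.001]
rows 1
```

View pics/v2.png

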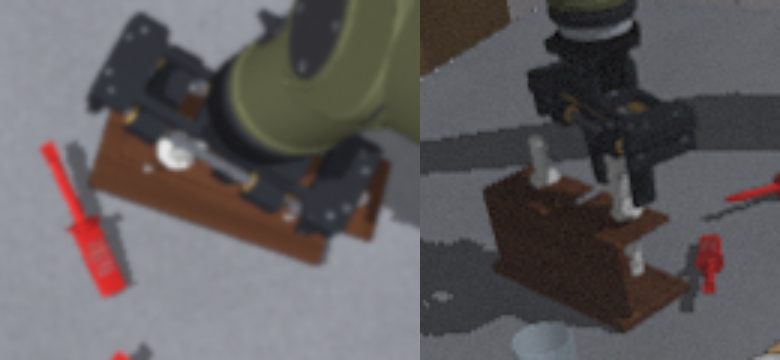

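Emit:
{"op": "play_rows", "data": {"increments": [[0.3,0,0,0,0,0,0],[0.1,0,0,0,0,0,0],[0.0,0,0,0,0,0,0],[0.0,0,0,0,0,0,0],[0.0,0,0,0,0,0,0],[0.0,0,0,0,0,0,0],[0.0,0,0,0,0,0,0],[0.0,0,0,0,0,0,0]], "grip_force": 30}}

```text
clock: 6.3
tool_pos: [0.4711, -0.2634, 0.1174]
eef_rot: [0.858, 0.514, 0.001, 0.001]
contact_force: [-1.0, -0.3, -0.7]
opening: 0.132
```

```bash
python3 -c "
from h import *
show()
# lift 12 then draw out 60 along rack -x
p=np.array(r.get_state()['tool_pos']);u=np.array([-np.cos(np.radians(16.5)),np.sin(np.radians(16.5)),0])
q=p+[0,0,.012]
plan([(q,61.9,3),(q+u*.06,61.9,5)],0)
"
```

```text
t 6.3 tcp [ 0.4711 -0.2634  0.1174] yaw 61.9 z [ 0.004 -0.001 -1.   ] F [-1.  -0.3 -0.7] op 0.132 q [ 0.54  0.76 -0.19  1.93  0.29  0.47  1.22]
[0, 0.0, 0.0, -4.0, 0.001, -0.0, 0.0]
[0, 0.0, 0.0, -4.0, 0.001, -0.0, 0.0]
[0, 0.0, 0.0, -4.0, 0.001, -0.0, 0.0]
[0, -2.4, -11.8, -0.0, 0.0, -0.0, -0.0]
[0, -2.4, -11.8, -0.0, 0.0, -0.0, -0.0]
[0, -2.4, -11.8, -0.0, 0.0, -0.0, -0.0]
[0, -2.4, -11.8, -0.0, 0.0, -0.0, -0.0]
[0, -2.4, -11.8, -0.0, 0.0, -0.0, -0.0]
rows 8
```

Emit:
{"op": "play_rows", "data": {"increments": [[0,0,0,-4,0,0,0],[0,0,0,-4,0,0,0],[0,0,0,-2,0,0,0],[0,0,0,0,0,0,0],[0,-1.5,-7,0,0,0,0],[0,-2.4,-12,0,0,0,0],[0,-2.4,-12,0,0,0,0],[0,-2.4,-12,0,0,0,0]]}}

```text
clock: 7.3
tool_pos: [0.4258, -0.2498, 0.1278]
eef_rot: [0.858, 0.514, 0.001, 0.001]
contact_force: [0.3, -0.6, 0.2]
opening: 0.136
```

```bash
python3 -c "
from h import *
show()
"
```

```text
t 7.3 tcp [ 0.4258 -0.2498  0.1278] yaw 61.9 z [ 0.003 -0.    -1.   ] F [ 0.3 -0.6  0.2] op 0.136 q [ 0.55  0.71 -0.18  2.06  0.3   0.4   1.21]
```

Emit:
{"op": "play_rows", "data": {"increments": [[0,-1.5,-8,0,0,0,0],[0,0,0,-5,0,0,0],[0,0,0,-15,0,0,0],[0,0,0,-20,0,0,0],[0,0,0,-25,0,0,0],[0,0,0,-25,0,0,0],[0,0,0,-15,0,0,0],[0,0,0,-5,0,0,0]]}}

```text
clock: 8.3
tool_pos: [0.4176, -0.2471, 0.2432]
eef_rot: [0.857, 0.515, 0.002, 0.002]
contact_force: [-0.6, 0.5, -0.7]
opening: 0.132
```

```bash
python3 -c "
from h import *
show()
plan([((.52,.04,.23),22,10)],0)
for n in C: cv2.imwrite(f'pics/{n}3.png',r.snapshot(n)[:,:,::-1])
a=cv2.imread('pics/top3.png')[180:300,300:480];b=cv2.imread('pics/scene3.png')[90:230,110:230]
cv2.imwrite('pics/v3.png',np.hstack([cv2.resize(a,(450,300)),cv2.resize(b,(257,300))]))
"
```

```text
t 8.3 tcp [ 0.4176 -0.2471  0.2432] yaw 61.9 z [ 0.005 -0.001 -1.   ] F [-0.6  0.5 -0.7] op 0.132 q [ 0.62  0.51 -0.28  1.97  0.21  0.68  1.29]
[0, 30.2, -4.5, 1.3, 0.0, -0.0, 0.07]
[0, 29.8, -6.6, 1.3, 0.0, -0.0, 0.07]
[0, 29.2, -8.6, 1.3, 0.0, -0.0, 0.07]
[0, 28.6, -10.6, 1.3, 0.0, -0.0, 0.07]
[0, 27.8, -12.6, 1.3, 0.0, -0.0, 0.07]
[0, 26.8, -14.5, 1.3, 0.0, -0.0, 0.07]
[0, 25.7, -16.3, 1.3, 0.0, -0.0, 0.07]
[0, 24.5, -18.1, 1.3, 0.0, -0.0, 0.07]
[0, 23.2, -19.8, 1.3, 0.0, -0.0, 0.07]
[0, 21.8, -21.3, 1.3, 0.0, -0.0, 0.07]
rows 10
```

View pics/v3.png

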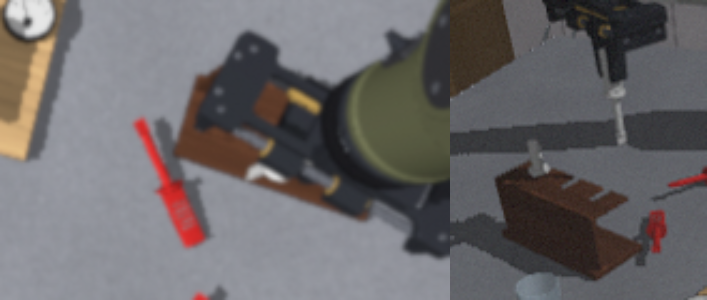

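Tool is held (hanging below the fingers, tip around (166,147) in the scene picture); slot +60 is empty, wand in place. On to the receiver.

Emit:
{"op": "play_rows", "data": {"increments": [[0,30,-4.5,0,0,0,0.07],[0,30,-6.5,0,0,0,0.07],[0,29,-8.5,0,0,0,0.07],[0,28.5,-10.5,0,0,0,0.07],[0,28,-12.5,0,0,0,0.07],[0,27,-14.5,0,0,0,0.07],[0,26,-16,0,0,0,0.07],[0,24,-18,0,0,0,0.07]]}}

```text
clock: 9.4
tool_pos: [0.5011, -0.0145, 0.2359]
eef_rot: [0.969, 0.246, -0.004, -0.001]
contact_force: [0.9, -0.8, 1.0]
opening: 0.137
```

```bash
python3 -c "
from h import *
show()
plan([((.523,.0405,.23),22,4)],0)
"
```

```text
t 9.4 tcp [ 0.5011 -0.0145  0.2359] yaw 28.4 z [-0.007 -0.001 -1.   ] F [ 0.9 -0.8  1. ] op 0.137 q [-0.02  0.53 -0.07  1.93  0.05  0.68  0.38]
[0, 11.4, -9.5, 1.4, -0.001, 0.002, 0.028]
[0, 11.1, -9.8, 1.4, -0.001, 0.002, 0.028]
[0, 10.8, -10.1, 1.4, -0.001, 0.002, 0.028]
[0, 10.5, -10.4, 1.5, -0.001, 0.002, 0.028]
rows 4
```

Emit:
{"op": "play_rows", "data": {"increments": [[0,10,-8,1,-0.002,0.003,0.025],[0,8,-7,1,-0.002,0.003,0.025],[0,6,-5,1,0,0,0.02],[0,3,-3,1,0,0,0.01],[0,0,0,0,0,0,0],[0,0,0,0,0,0,0],[0,0,0,0,0,0,0],[0,0,0,0,0,0,0]]}}

```text
clock: 10.4
tool_pos: [0.5139, 0.021, 0.2282]
eef_rot: [0.978, 0.207, -0.003, 0.001]
contact_force: [-0.5, 0.9, -0.2]
opening: 0.131
```

```bash
python3 -c "
from h import *
show()
plan([((.523,.0405,.205),22,1)],0)
for n in C: cv2.imwrite(f'pics/{n}4.png',r.snapshot(n)[:,:,::-1])
a=cv2.imread('pics/top4.png')[150:240,230:330];b=cv2.imread('pics/scene4.png')[150:260,220:320]
cv2.imwrite('pics/v4.png',np.hstack([cv2.resize(a,(400,360)),cv2.resize(b,(400,440))[:360]]) if 0 else np.hstack([cv2.resize(a,(444,400),interpolation=2),cv2.resize(b,(364,400),interpolation=2)])[:,:800])
"
```

```text
t 10.4 tcp [0.5139 0.021  0.2282] yaw 23.9 z [-0.006 -0.003 -1.   ] F [-0.5  0.9 -0.2] op 0.131 q [-0.11  0.56 -0.04  1.91  0.03  0.68  0.25]
[0, 16.3, -14.1, 23.1, 0.0, 0.006, 0.033]
rows 1
```

View pics/v4.png

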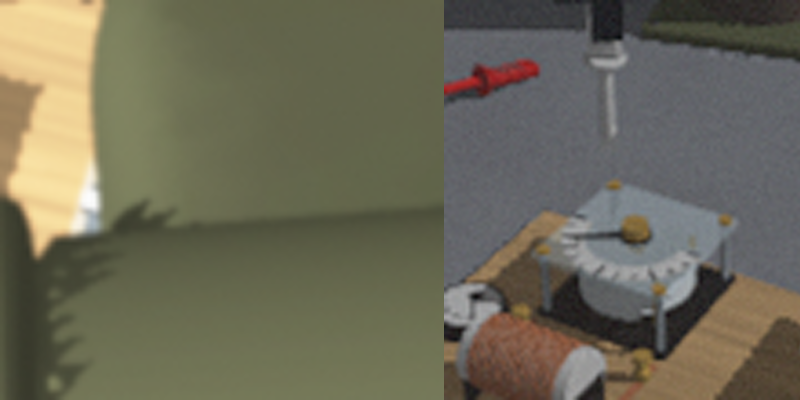

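Emit:
{"op": "play_rows", "data": {"increments": [[0,6,-5,4,0,0.004,0.015],[0,6,-5,6,0,0.003,0.015],[0,4,-4,6,0,0.002,0.01],[0,2,-2,5,0,0,0],[0,1,-1,3,0,0,0],[0,0,0,0,0,0,0],[0,0,0,0,0,0,0],[0,0,0,0,0,0,0]]}}

```text
clock: 11.5
tool_pos: [0.5255, 0.0462, 0.2021]
eef_rot: [0.983, 0.186, 0.001, -0.0]
contact_force: [-0.0, 0.1, -0.9]
opening: 0.13
```

```bash
cat > look.py <<'E'
import sys
from h import *
show()
t=sys.argv[1]; im=r.snapshot("scene")[:,:,::-1]; cv2.imwrite(f'pics/s{t}.png',im)
s=r.get_state(); R=Ro.from_quat(s['eef_rot']).as_matrix(); tip=s['tool_pos']+R[:,2]*.094
print("pred tip",tip.round(4),proj("scene",tip).round(1))
x0,y0,x1,y1=[int(a) for a in sys.argv[2:6]] if len(sys.argv)>2 else (240,170,320,230)
k=10
cv2.imwrite(f'pics/v{t}.png',cv2.resize(im[y0:y1,x0:x1],None,fx=k,fy=k,interpolation=cv2.INTER_CUBIC))
E
python3 look.py 5
```

```text
t 11.5 tcp [0.5255 0.0462 0.2021] yaw 21.5 z [ 0.002  0.001 -1.   ] F [-0.   0.1 -0.9] op 0.13 q [-0.16  0.61 -0.02  1.91  0.02  0.62  0.18]
pred tip [0.5258 0.0462 0.1082] [[273.4 204.3]]
```

View pics/v5.png

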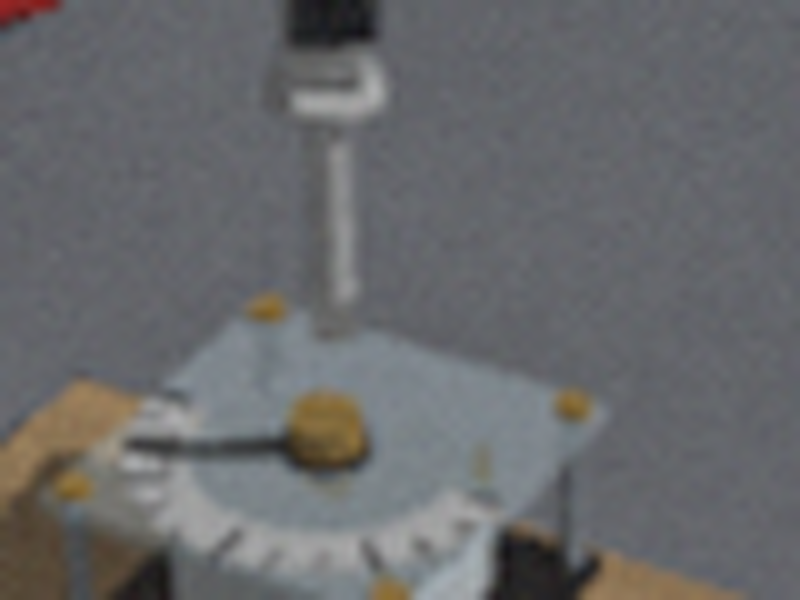

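```bash
sed -i 's/^c1=.*/c1=lambda u,v:(334.6+u\/5,189.6+v\/5)/;s/^c2=.*/c2=lambda u,v:(129.63+u\/3.8,104.63+v\/3.8)/;s/^c3=.*/c3=lambda u,v:(119.6+u\/5,134.6+v\/5)/;s/^c4=.*/c4=lambda u,v:(209.62+u\/4,189.62+v\/4)/' h.py
python3 - <<'E'
from h import *
np.set_printoptions(precision=4,suppress=True)
for nm,a,b in [("rhead",c2(527,369),c4(250,90)),("shead",c2(213,284),c4(553,187)),("rtip",c2(597,350),c4(180,99)),("stip",c2(266,237),c4(487,223)),("collar",c1(318,200),c3(295,225)),("htop",c1(368,170),c3(280,130))]: print(nm,*tri(a,b))
def brd(p,P):
    c,s=np.cos(p[2]),np.sin(p[2]);P=np.atleast_2d(P)
    return np.c_[p[0]+c*P[:,0]-s*P[:,1],p[1]+s*P[:,0]+c*P[:,1],P[:,2]]
M=[[.125,.23,.018],[.125,-.23,.018],[-.125,-.23,.018],[-.125,.23,.018],[-.062,-.105,.085],[-.062,.105,.085]]
T=[c2(148,25),c2(770,185),c2(688,527),c2(32,350),c2(527,369),c2(213,284)]
S=[c4(250,88),c4(553,185)]
f=lambda p:np.r_[(proj("top",brd(p,M))-T).ravel(),(proj("scene",brd(p,M[4:]))-S).ravel()]
s=least_squares(f,[.6,.13,-.2]);print(s.x,np.degrees(s.x[2]));print(s.fun.reshape(-1,2))
print("slots",brd(s.x,[[-.062,-.105,.078],[-.062,.105,.078]]))
# crops to pick sharper
for n,roi,nm in(("scene",(252,200,302,230),"hs"),("top",(250,185,300,215),"ht")):
    im=cv2.imread(f"pics/{n}0.png");x0,y0,x1,y1=roi
    cv2.imwrite(f"pics/{nm}.png",cv2.resize(im[y0:y1,x0:x1],None,fx=16,fy=16,interpolation=cv2.INTER_CUBIC))
# brass blob
for n,roi in(("scene",(262,204,284,222)),("top",(256,190,280,214))):
    im=cv2.imread(f"pics/{n}0.png").astype(int);x0,y0,x1,y1=roi;d=im[y0:y1,x0:x1];w=np.clip(d[:,:,2]-d[:,:,0]-20,0,80)
    ys,xs=np.mgrid[y0:y1,x0:x1];print(n,(w*xs).sum()/w.sum(),(w*ys).sum()/w.sum(), w.sum()/80)
P=brd(s.x,[[-.062,-.105,.085],[-.062,-.105,.076]]);print(proj("scene",P),proj("top",P))
E
```

```text
rhead [0.5237 0.0419 0.0814] 0.18153861012910966
shead [0.5675 0.2461 0.0823] 0.09337188842377486
rtip [ 0.5398 -0.0015  0.0763] 0.010015913524057396
stip [0.6034 0.2155 0.0759] 0.3884452386786279
collar [ 0.4705 -0.2632  0.0987] 0.303448248830847
htop [ 0.4722 -0.2628  0.1621] 0.4632832312976518
[ 0.6066  0.1303 -0.2095] -12.001927968356197
[[-0.7422 -0.4164]
 [ 0.9075 -0.0941]
 [-0.272   0.5894]
 [-1.1162  0.2616]
 [ 0.7667 -0.5433]
 [-0.2296 -0.4091]
 [-0.423  -0.6102]
 [-0.0959 -0.3195]]
slots [[0.5241 0.0405 0.078 ]
 [0.5678 0.2459 0.078 ]]
scene 272.35238095238094 212.09583333333333 21.0
top 268.434749034749 201.25250965250964 48.5625
[[271.697  211.0098]
 [271.7877 213.8392]] [[269.0809 201.1919]
 [269.0649 202.0896]]
```

View pics/hs.png

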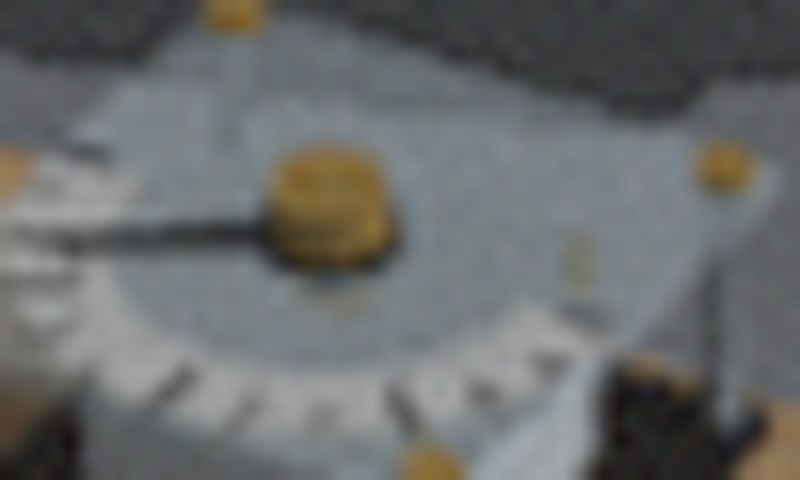

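View pics/ht.png

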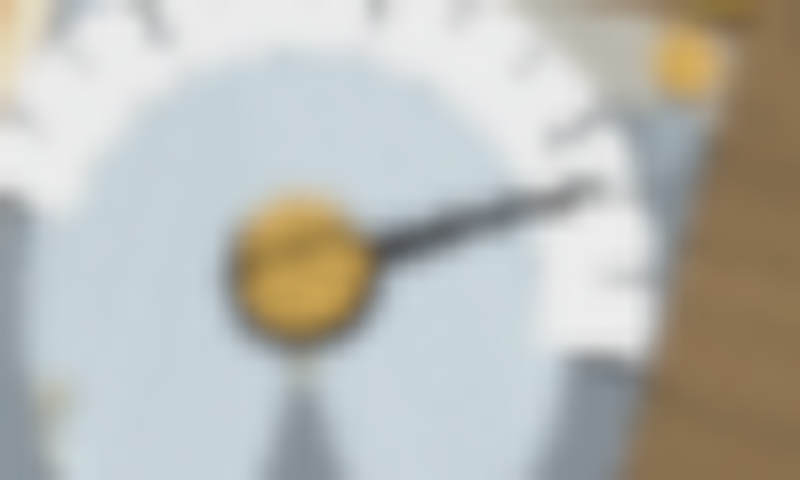

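```bash
python3 -c "
from h import *
show();plan([((.524,.042,.19),20.5,4)],0)"
```

```text
t 11.55 tcp [0.5256 0.0461 0.2022] yaw 21.5 z [ 0.003  0.001 -1.   ] F [ 0.5 -0.7 -0.6] op 0.137 q [-0.16  0.61 -0.02  1.91  0.02  0.62  0.18]
[0, -0.7, 0.8, 3.0, -0.0, -0.001, 0.004]
[0, -0.7, 0.8, 3.0, -0.0, -0.001, 0.004]
[0, -0.7, 0.8, 3.0, -0.0, -0.001, 0.004]
[0, -0.7, 0.8, 3.0, -0.0, -0.001, 0.004]
rows 4
```

Emit:
{"op": "play_rows", "data": {"increments": [[0,-0.8,0.9,3,0,-0.001,0.005],[0,-0.8,0.9,3,0,-0.001,0.005],[0,-0.8,0.9,3,0,0,0.005],[0,-0.5,0.6,1,0,0,0.003],[0,0,0,0,0,0,0],[0,0,0,0,0,0,0],[0,0,0,0,0,0,0],[0,0,0,0,0,0,0]]}}

```text
clock: 12.55
tool_pos: [0.5241, 0.0415, 0.1917]
eef_rot: [0.984, 0.177, 0.001, -0.0]
contact_force: [-0.3, -0.7, -0.5]
opening: 0.133
```

```bash
python3 look.py 6; python3 -c "
from h import *
plan([((.524,.042,.19),20.5,1)],0)"
```

```text
t 12.55 tcp [0.5241 0.0415 0.1917] yaw 20.3 z [ 0.001  0.    -1.   ] F [-0.3 -0.7 -0.5] op 0.133 q [-0.16  0.63 -0.02  1.92  0.02  0.59  0.17]
pred tip [0.5242 0.0415 0.0977] [[271.9 207. ]]
[0, 0.1, -0.6, 1.7, -0.0, -0.001, -0.003]
rows 1
```

View pics/v6.png

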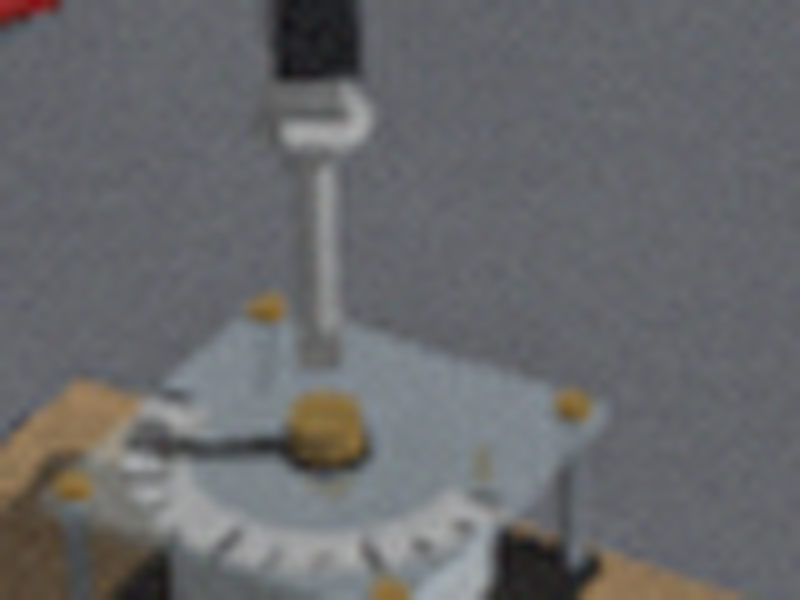

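Emit:
{"op": "play_rows", "data": {"increments": [[0,0.6,-0.5,3,0,0,0],[0,0.6,-0.5,3,0,0,0],[0,0.2,-0.3,3,0,0,0],[0,0,0,1,0,0,0],[0,0,0,0,0,0,0],[0,0,0,0,0,0,0],[0,0,0,0,0,0,0],[0,0,0,0,0,0,0]]}}

```text
clock: 13.6
tool_pos: [0.525, 0.0433, 0.1809]
eef_rot: [0.984, 0.177, 0.001, -0.0]
contact_force: [-0.1, 0.3, -0.5]
opening: 0.135
```

```bash
python3 look.py 7; python3 -c "
from h import *
plan([((.5248,.043,.173),20.5,4)],0)"
```

```text
t 13.6 tcp [0.525  0.0433 0.1809] yaw 20.3 z [ 0.001  0.001 -1.   ] F [-0.1  0.3 -0.5] op 0.135 q [-0.16  0.64 -0.02  1.93  0.02  0.57  0.17]
pred tip [0.5251 0.0434 0.0869] [[272.6 210.8]]
[0, -0.1, 0.1, 2.0, -0.0, -0.0, -0.001]
[0, -0.1, 0.1, 2.0, -0.0, -0.0, -0.001]
[0, -0.1, 0.1, 2.0, -0.0, -0.0, -0.001]
[0, -0.1, 0.1, 2.0, -0.0, -0.0, -0.001]
rows 4
```

View pics/v7.png

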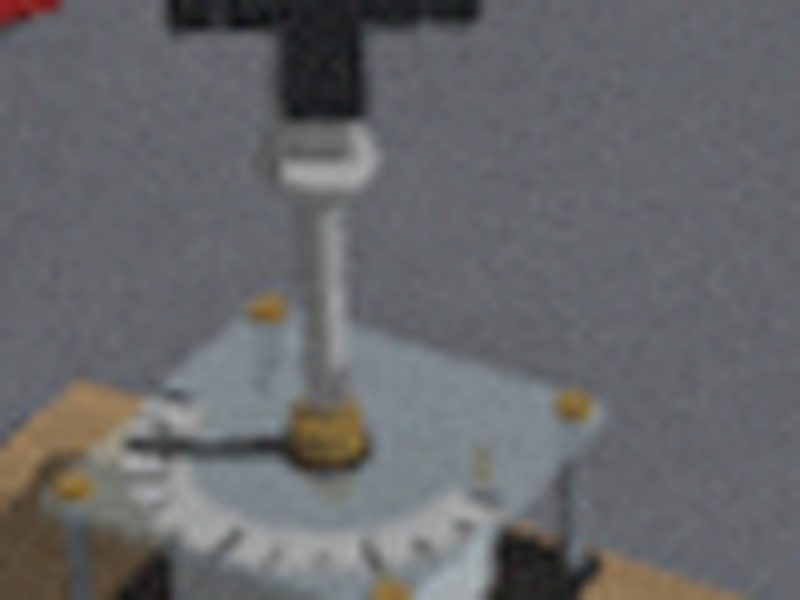

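Emit:
{"op": "play_rows", "data": {"increments": [[0,0,0,1.5,0,0,0],[0,0,0,1.5,0,0,0],[0,0,0,1.5,0,0,0],[0,0,0,1,0,0,0],[0,0,0,0.5,0,0,0],[0,0,0,0,0,0,0],[0,0,0,0,0,0,0],[0,0,0,0,0,0,0]]}}

```text
clock: 14.65
tool_pos: [0.5253, 0.0434, 0.1746]
eef_rot: [0.984, 0.177, 0.001, -0.0]
contact_force: [-0.5, 0.4, 0.5]
opening: 0.134
```

```bash
python3 look.py 8
```

```text
t 14.65 tcp [0.5253 0.0434 0.1746] yaw 20.3 z [ 0.001  0.001 -1.   ] F [-0.5  0.4  0.5] op 0.134 q [-0.16  0.65 -0.02  1.93  0.02  0.55  0.17]
pred tip [0.5254 0.0435 0.0806] [[272.7 212.9]]
```

View pics/v8.png

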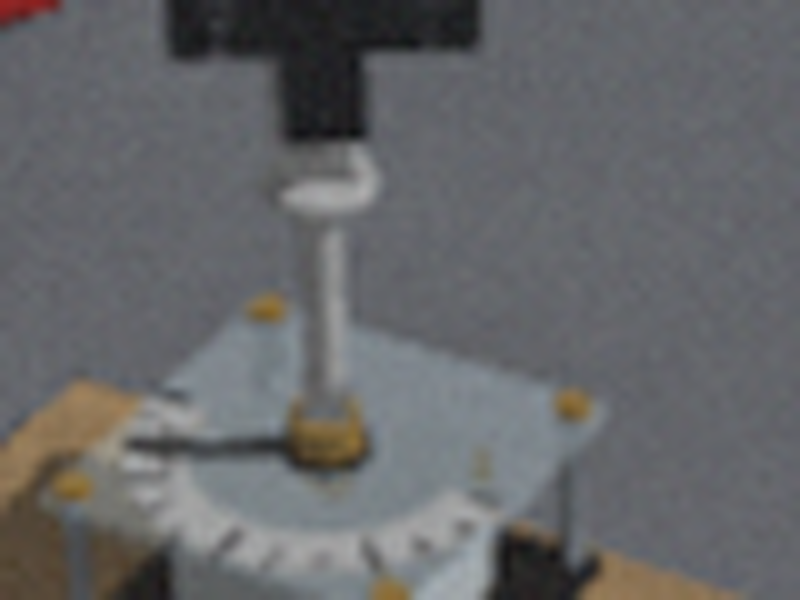

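Blade enters the head freely (tip now at ~4.4 mm depth, no force). Down to the floor.

Emit:
{"op": "play_rows", "data": {"increments": [[0,0,0,0.8,0,0,0],[0,0,0,0.8,0,0,0],[0,0,0,0.6,0,0,0],[0,0,0,0.3,0,0,0],[0,0,0,0,0,0,0],[0,0,0,0,0,0,0],[0,0,0,0,0,0,0],[0,0,0,0,0,0,0]]}}

```text
clock: 15.7
tool_pos: [0.5254, 0.0434, 0.1724]
eef_rot: [0.984, 0.177, 0.001, -0.0]
contact_force: [-0.1, -0.3, 1.9]
opening: 0.13
```

```bash
python3 -c "
from h import *
show()"
```

```text
t 15.7 tcp [0.5254 0.0434 0.1724] yaw 20.3 z [ 0.002  0.001 -1.   ] F [-0.1 -0.3  1.9] op 0.13 q [-0.16  0.66 -0.02  1.93  0.02  0.55  0.17]
```

Emit:
{"op": "play_rows", "data": {"increments": [[0,0,0,0,0,0,-0.08],[0,0,0,0,0,0,-0.08],[0,0,0,0,0,0,-0.08],[0,0,0,0,0,0,-0.08],[0,0,0,0,0,0,-0.08],[0,0,0,0,0,0,-0.05],[0,0,0,0,0,0,0],[0,0,0,0,0,0,0]]}}

```text
clock: 16.7
tool_pos: [0.5256, 0.0434, 0.1724]
eef_rot: [0.918, 0.398, 0.001, 0.0]
contact_force: [0.1, -0.5, 2.2]
opening: 0.132
```

```bash
python3 look.py 9
```

```text
t 16.7 tcp [0.5256 0.0434 0.1724] yaw 46.9 z [ 0.002  0.001 -1.   ] F [ 0.1 -0.5  2.2] op 0.132 q [-0.08  0.66 -0.15  1.93  0.17  0.56  0.48]
pred tip [0.5258 0.0435 0.0784] [[272.6 213.7]]
```

View pics/v9.png

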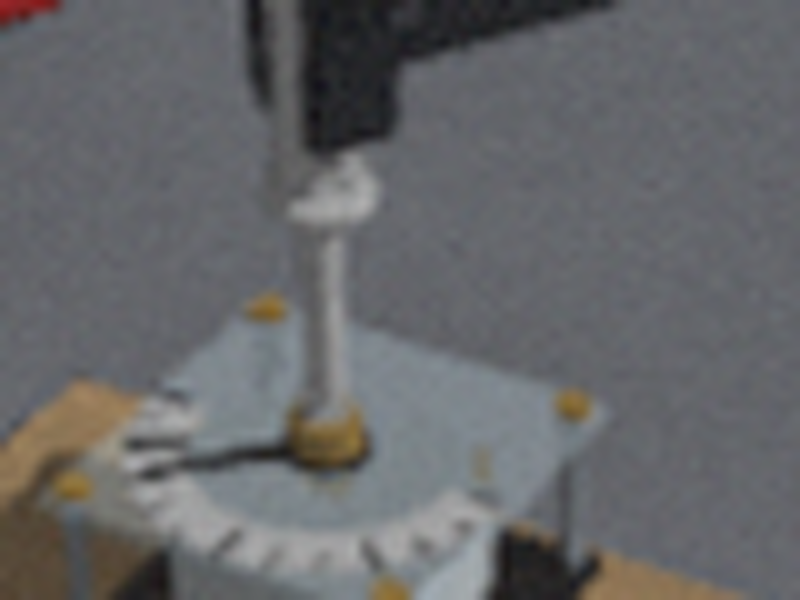

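```bash
cat > ang.py <<'E'
from h import *
def dark(path,n,head,roi,a0,a1,yaw=-12.0,rs=np.linspace(.022,.044,23),z=.0745):
    g=cv2.cvtColor(cv2.imread(path),cv2.COLOR_BGR2GRAY).astype(np.float32)
    A=np.arange(a0,a1,.25);o=[]
    for a in A:
        t=np.radians(a-90+yaw);P=[[head[0]+q*np.cos(t),head[1]+q*np.sin(t),z] for q in rs]
        p=proj(n,P).astype(np.float32)
        o.append(cv2.remap(g,p[:,0].reshape(1,-1),p[:,1].reshape(1,-1),cv2.INTER_CUBIC).mean())
    o=cv2.GaussianBlur(np.array(o,np.float32).reshape(1,-1),(0,0),3).ravel();i=o.argmin()
    w=np.clip(o.min()+ .4*(np.median(o)-o.min())-o,0,None);w[np.abs(A-A[i])>8]=0
    return A[i],round(float((w*A).sum()/w.sum()),1),round(float(o.min()),0),round(float(np.median(o)),0)
HR=(.5237,.0419);HS=(.5675,.2461)
E
python3 - <<'E'
from ang import *
for im,n in(("top0","top"),("top1","top"),("scene0","scene"),("scene1","scene"),("s5","scene"),("s9","scene")):
    print(im,"R",dark(f"pics/{im}.png",n,HR,0,10,130) ,"S",dark(f"pics/{im}.png",n,HS,0,10,130))
E
```

```text
top0 R (np.float64(35.25), 35.4, 129.0, 217.0) S (np.float64(64.75), 64.9, 126.0, 217.0)
top1 R (np.float64(35.25), 35.4, 124.0, 211.0) S (np.float64(64.75), 64.9, 121.0, 210.0)
scene0 R (np.float64(31.0), 30.9, 73.0, 136.0) S (np.float64(61.75), 61.8, 54.0, 137.0)
scene1 R (np.float64(31.0), 31.1, 76.0, 137.0) S (np.float64(61.75), 61.8, 53.0, 138.0)
s5 R (np.float64(29.25), 29.7, 70.0, 138.0) S (np.float64(61.75), 61.8, 55.0, 139.0)
s9 R (np.float64(40.75), 40.7, 69.0, 139.0) S (np.float64(61.75), 61.8, 55.0, 141.0)
```

Emit:
{"op": "play_rows", "data": {"increments": [[0,0,0,0,0,0,-0.06],[0,0,0,0,0,0,-0.08],[0,0,0,0,0,0,-0.08],[0,0,0,0,0,0,-0.07],[0,0,0,0,0,0,-0.04],[0,0,0,0,0,0,-0.01],[0,0,0,0,0,0,0],[0,0,0,0,0,0,0]]}}

```text
clock: 17.75
tool_pos: [0.5253, 0.043, 0.1724]
eef_rot: [0.835, 0.55, 0.0, 0.001]
contact_force: [0.2, -1.0, 1.9]
opening: 0.136
```

```bash
python3 look.py 10; python3 - <<'E'
from ang import *
for im in("s9","s10"): print(dark(f"pics/{im}.png","scene",HR,0,10,130),dark(f"pics/{im}.png","scene",HS,0,10,130))
E
```

```text
t 17.75 tcp [0.5253 0.043  0.1724] yaw 66.7 z [ 0.002 -0.001 -1.   ] F [ 0.2 -1.   1.9] op 0.136 q [-0.02  0.66 -0.25  1.93  0.28  0.58  0.72]
pred tip [0.5254 0.043  0.0784] [[272.5 213.5]]
(np.float64(40.75), 40.7, 69.0, 139.0) (np.float64(61.75), 61.8, 55.0, 141.0)
(np.float64(60.5), 60.4, 65.0, 139.0) (np.float64(61.75), 61.8, 55.0, 141.0)
```

View pics/v10.png

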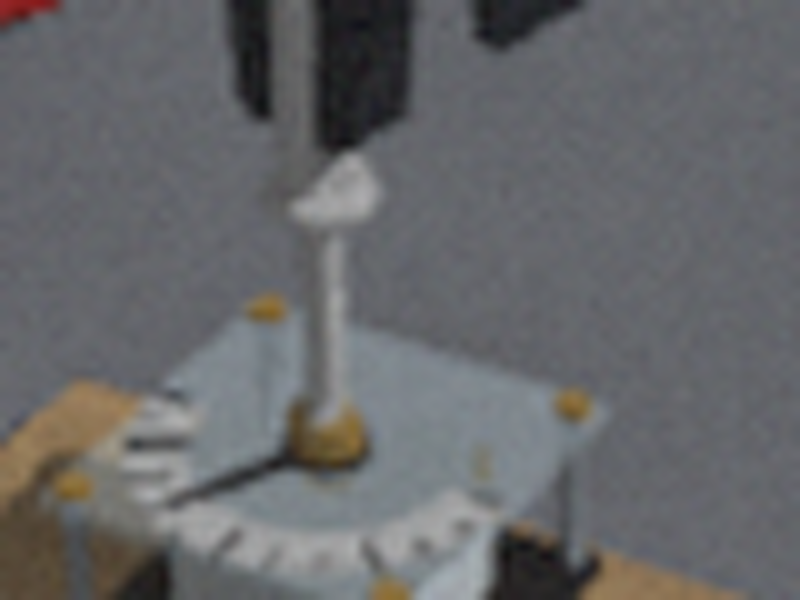

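Emit:
{"op": "play_rows", "data": {"increments": [[0,0,0,0,0,0,0.06],[0,0,0,0,0,0,0.06],[0,0,0,0,0,0,0],[0,0,0,-3,0,0,0],[0,0,0,-8,0,0,0],[0,0,0,-15,0,0,0],[0,0,0,-20,0,0,0],[0,0,0,-15,0,0,0]]}}

```text
clock: 18.8
tool_pos: [0.5245, 0.0432, 0.2351]
eef_rot: [0.867, 0.499, -0.0, 0.0]
contact_force: [-0.3, -0.2, 0.1]
opening: 0.136
```

```bash
python3 look.py 11; python3 - <<'E'
from ang import *
for im in("s10","s11"): print(dark(f"pics/{im}.png","scene",HR,0,10,130),dark(f"pics/{im}.png","scene",HS,0,10,130))
u=np.array([-np.cos(np.radians(16.7)),np.sin(np.radians(16.7)),0])
plan([(np.array([.4711,-.2634,.235])+u*.06,61.9,10)],0)
E
```

```text
t 18.8 tcp [0.5245 0.0432 0.2351] yaw 59.9 z [-0.001 -0.001 -1.   ] F [-0.3 -0.2  0.1] op 0.136 q [-0.01  0.57 -0.25  1.86  0.2   0.73  0.67]
pred tip [0.5259 0.0434 0.1428] [[271.9 192.7]]
(np.float64(60.5), 60.4, 65.0, 139.0) (np.float64(61.75), 61.8, 55.0, 141.0)
(np.float64(60.5), 60.4, 67.0, 139.0) (np.float64(61.75), 61.8, 54.0, 140.0)
[0, -30.7, 4.9, 0.2, 0.0, -0.0, -0.004]
[0, -30.7, 4.7, 0.2, 0.0, -0.0, -0.004]
[0, -30.7, 4.6, 0.2, 0.0, -0.0, -0.004]
[0, -30.7, 4.5, 0.2, 0.0, -0.0, -0.004]
[0, -30.7, 4.4, 0.2, 0.0, -0.0, -0.004]
[0, -30.7, 4.3, 0.2, 0.0, -0.0, -0.004]
[0, -30.8, 4.2, 0.2, 0.0, -0.0, -0.004]
[0, -30.8, 4.1, 0.2, 0.0, -0.0, -0.004]
[0, -30.8, 4.0, 0.2, 0.0, -0.0, -0.004]
[0, -30.8, 3.9, 0.2, 0.0, -0.0, -0.004]
rows 10
```

Emit:
{"op": "play_rows", "data": {"increments": [[0,-25,4.5,0,0,0,-0.004],[0,-31,4.5,0,0,0,-0.004],[0,-31,4.5,0,0,0,-0.004],[0,-31,4.5,0,0,0,-0.004],[0,-31,4,0,0,0,-0.004],[0,-31,4,0,0,0,-0.004],[0,-31,4,0,0,0,-0.004],[0,-25,4,0,0,0,-0.004]]}}

```text
clock: 19.85
tool_pos: [0.4394, -0.1834, 0.2373]
eef_rot: [0.856, 0.517, 0.004, 0.001]
contact_force: [0.5, -0.5, -0.3]
opening: 0.13
```

```bash
python3 - <<'E'
from ang import *
show()
cv2.imwrite("pics/top12.png",r.snapshot("top")[:,:,::-1]);
print(dark("pics/top12.png","top",HR,0,10,130),dark("pics/top12.png","top",HS,0,10,130))
u=np.array([-np.cos(np.radians(16.7)),np.sin(np.radians(16.7)),0])
plan([(np.array([.4711,-.2634,.22])+u*.06,61.9,4)],0)
im=cv2.imread("pics/top12.png");cv2.imwrite("pics/v12.png",cv2.resize(im[140:240,150:310],None,fx=5,fy=5,interpolation=2))
E
```

```text
t 19.85 tcp [ 0.4394 -0.1834  0.2373] yaw 62.2 z [ 0.008  0.001 -1.   ] F [ 0.5 -0.5 -0.3] op 0.13 q [ 0.5   0.51 -0.3   2.01  0.23  0.65  1.14]
(np.float64(65.0), 65.1, 123.0, 214.0) (np.float64(64.75), 64.9, 124.0, 213.0)
[0, -15.8, 1.6, 4.3, 0.001, -0.0, 0.0]
[0, -15.8, 1.6, 4.3, 0.001, -0.0, 0.0]
[0, -15.8, 1.6, 4.3, 0.001, -0.0, 0.0]
[0, -15.8, 1.6, 4.3, 0.001, -0.0, 0.0]
rows 4
```

View pics/v12.png

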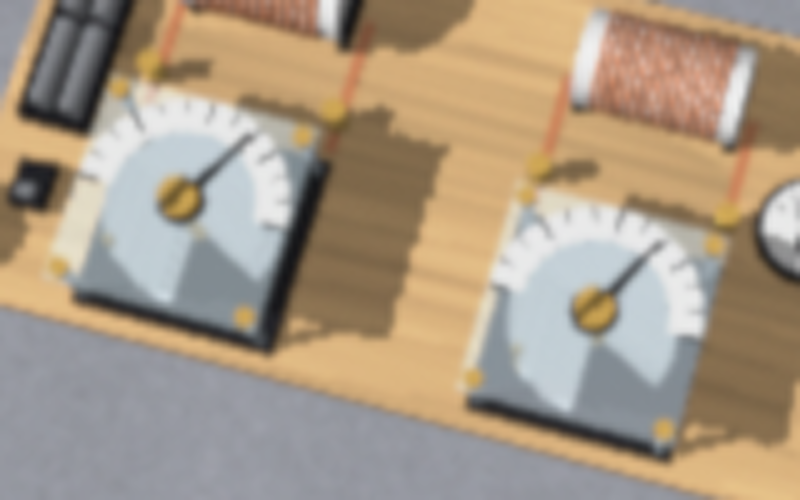

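Both pointers now stand equally at crop (660,243) and (250,137): 65.1° against 64.9°. Now I rehang the tool in its old slot.

Emit:
{"op": "play_rows", "data": {"increments": [[0,-14,1.5,0,0.001,0.002,0.002],[0,-15,1.5,3,0.001,0.002,0.002],[0,-15,1.5,5,0,0.002,0],[0,-10,1,10,0,0,0],[0,-4,0.5,10,0,0,0],[0,0,0,5,0,0,0],[0,0,0,0,0,0,0],[0,0,0,0,0,0,0]]}}

```text
clock: 20.9
tool_pos: [0.4154, -0.2418, 0.2009]
eef_rot: [0.858, 0.514, 0.005, -0.001]
contact_force: [0.6, -0.8, -0.2]
opening: 0.133
```

```bash
python3 - <<'E'
from h import *
show()
u=np.array([-np.cos(np.radians(16.7)),np.sin(np.radians(16.7)),0])
plan([(np.array([.4711,-.2634,.128])+u*.058,61.9,8)],0)
E
```

```text
t 20.9 tcp [ 0.4154 -0.2418  0.2009] yaw 61.8 z [ 0.007  0.007 -1.   ] F [ 0.6 -0.8 -0.2] op 0.133 q [ 0.62  0.57 -0.28  2.03  0.26  0.57  1.24]
[0, -0.6, 0.3, 9.1, 0.0, -0.001, -0.0]
[0, -0.6, 0.3, 9.1, 0.0, -0.001, -0.0]
[0, -0.6, 0.3, 9.1, 0.0, -0.001, -0.0]
[0, -0.6, 0.3, 9.1, 0.0, -0.001, -0.0]
[0, -0.6, 0.3, 9.1, 0.0, -0.001, -0.0]
[0, -0.6, 0.3, 9.1, 0.0, -0.001, -0.0]
[0, -0.6, 0.3, 9.1, 0.0, -0.001, -0.0]
[0, -0.5, 0.3, 9.1, 0.0, -0.001, -0.0]
rows 8
```

Emit:
{"op": "play_rows", "data": {"increments": [[0,-2,1,10,0,-0.003,0],[0,-1,1,15,0,-0.003,0],[0,-1,0,17,0,-0.002,0],[0,0,0,14,0,0,0],[0,0,0,8,0,0,0],[0,0,0,4,0,0,0],[0,0,0,0,0,0,0],[0,0,0,0,0,0,0]]}}

```text
clock: 21.9
tool_pos: [0.4176, -0.2461, 0.1303]
eef_rot: [0.857, 0.515, 0.003, 0.002]
contact_force: [-0.9, 0.1, -0.1]
opening: 0.134
```

```bash
python3 - <<'E'
from h import *
show()
u=np.array([-np.cos(np.radians(16.7)),np.sin(np.radians(16.7)),0])
plan([(np.array([.4711,-.2634,.128])+u*.055,61.9,2),(np.array([.4711,-.2634,.128]),61.9,6)],0)
E
python3 look.py 13 130 130 220 220
```

```text
t 21.9 tcp [ 0.4176 -0.2461  0.1303] yaw 61.9 z [ 0.007 -0.002 -1.   ] F [-0.9  0.1 -0.1] op 0.134 q [ 0.56  0.7  -0.2   2.09  0.34  0.38  1.18]
[0, -0.5, 0.7, 1.2, 0.003, -0.001, 0.0]
[0, -0.5, 0.7, 1.2, 0.003, -0.001, 0.0]
[0, 1.8, 9.0, -0.0, 0.0, -0.0, 0.0]
[0, 1.8, 9.0, -0.0, 0.0, -0.0, 0.0]
[0, 1.8, 9.0, -0.0, 0.0, -0.0, 0.0]
[0, 1.8, 9.0, -0.0, 0.0, -0.0, 0.0]
[0, 1.8, 9.0, -0.0, 0.0, -0.0, 0.0]
[0, 1.8, 9.0, -0.0, 0.0, -0.0, 0.0]
rows 8
t 21.9 tcp [ 0.4176 -0.2461  0.1303] yaw 61.9 z [ 0.007 -0.002 -1.   ] F [-0.9  0.1 -0.1] op 0.134 q [ 0.56  0.7  -0.2   2.09  0.34  0.38  1.18]
pred tip [ 0.4183 -0.2463  0.0364] [[195.6 189.8]]
```

```bash
python3 -c "
import cv2
a=cv2.imread('pics/v13.png');cv2.imwrite('pics/v13b.png',cv2.resize(a,(600,600)))"
```

```text
(no output)
```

View pics/v13b.png

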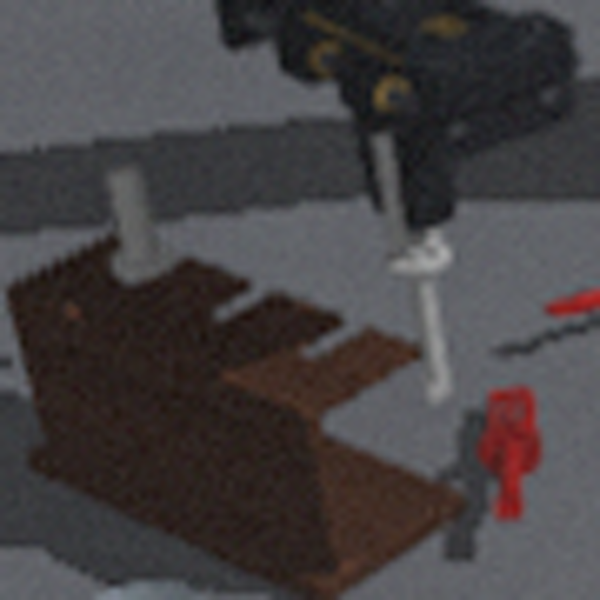

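Emit:
{"op": "play_rows", "data": {"increments": [[0,-0.5,0.7,0.5,0.003,-0.002,0],[0,-0.5,0.7,0.5,0.003,-0.002,0],[0,1,5,0,0,0,0],[0,2,10,0,0,0,0],[0,2,10,0,0,0,0],[0,2,9.5,0,0,0,0],[0,1.5,7,0,0,0,0],[0,0,0,0,0,0,0]]}}

```text
clock: 22.95
tool_pos: [0.4635, -0.2611, 0.13]
eef_rot: [0.857, 0.515, 0.0, 0.002]
contact_force: [0.0, 0.0, -0.7]
opening: 0.128
```

```bash
python3 - <<'E'
from h import *
show()
plan([((.4711,-.2634,.128),61.9,2)],0)
E
```

```text
t 22.95 tcp [ 0.4635 -0.2611  0.13  ] yaw 61.9 z [ 0.002 -0.003 -1.   ] F [ 0.   0.  -0.7] op 0.128 q [ 0.56  0.74 -0.22  1.95  0.32  0.49  1.19]
[0, 0.8, 3.9, 1.0, 0.002, 0.001, 0.0]
[0, 0.8, 3.9, 1.0, 0.002, 0.001, 0.0]
rows 2
```

Emit:
{"op": "play_rows", "data": {"increments": [[0,0.8,3.5,0,0.002,0,0],[0,0.7,3,0,0.002,0,0],[0,0,0.5,0,0,0,0],[0,0,0,3,0,0,0],[0,0,0,4,0,0,0],[0,0,0,2.5,0,0,0],[0,0,0,0.5,0,0,0],[0,0,0,0,0,0,0]]}}

```text
clock: 23.95
tool_pos: [0.4693, -0.2629, 0.119]
eef_rot: [0.857, 0.515, -0.002, -0.001]
contact_force: [-0.0, 0.4, -0.8]
opening: 0.131
```

```bash
python3 - <<'E'
from h import *
show()
plan([((.4711,-.2634,.1174),61.9,2)],0)
E
```

```text
t 23.95 tcp [ 0.4693 -0.2629  0.119 ] yaw 61.9 z [-0.004 -0.    -1.   ] F [-0.   0.4 -0.8] op 0.131 q [ 0.55  0.76 -0.21  1.93  0.32  0.49  1.19]
[0, 0.2, 0.9, 0.8, -0.002, 0.001, 0.0]
[0, 0.2, 0.9, 0.8, -0.002, 0.001, 0.0]
rows 2
```

Emit:
{"op": "play_rows", "data": {"increments": [[0,0.2,1,0,-0.002,0.002,0],[0,0.1,0.8,0,-0.002,0.002,0],[0,0,0,1,0,0,0],[0,0,0,0.6,0,0,0],[0,0,0,0.3,0,0,0],[0,0,0,0,0,0,0],[0,0,0,0,0,0,0],[0,0,0,0,0,0,0]]}}

```text
clock: 24.95
tool_pos: [0.4714, -0.2637, 0.1175]
eef_rot: [0.858, 0.514, 0.001, 0.0]
contact_force: [0.2, -0.4, 1.9]
opening: 0.137
```

```bash
python3 - <<'E'
from h import *
show()
E
python3 look.py 14 140 130 220 190
```

```text
t 24.95 tcp [ 0.4714 -0.2637  0.1175] yaw 61.9 z [ 0.002  0.001 -1.   ] F [ 0.2 -0.4  1.9] op 0.137 q [ 0.55  0.77 -0.21  1.93  0.32  0.48  1.19]
t 24.95 tcp [ 0.4714 -0.2637  0.1175] yaw 61.9 z [ 0.002  0.001 -1.   ] F [ 0.2 -0.4  1.9] op 0.137 q [ 0.55  0.77 -0.21  1.93  0.32  0.48  1.19]
pred tip [ 0.4716 -0.2636  0.0235] [[182.6 201.5]]
```

View pics/v14.png

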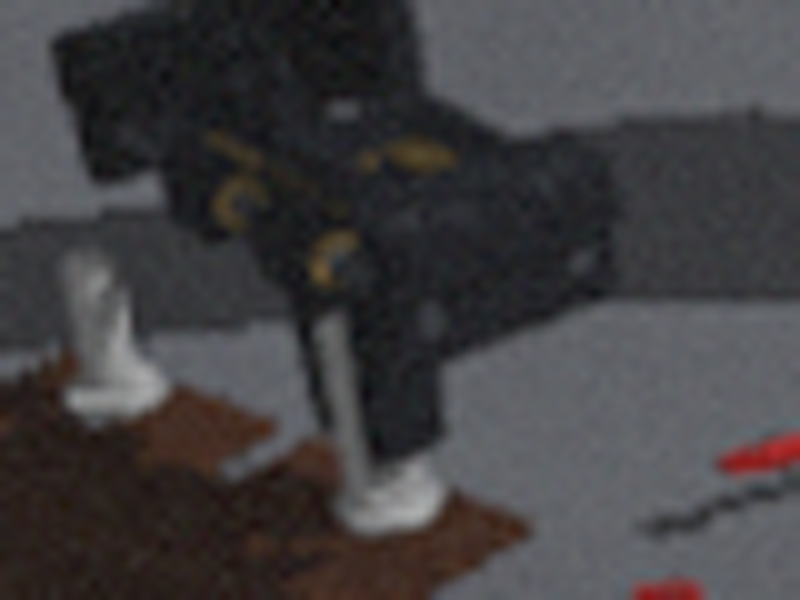

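Collar is on the shelf (1.9 N contact, same pose as at the pick-up). Release gently and rise.

Emit:
{"op": "play_rows", "data": {"increments": [[0.2,0,0,0,0,0,0],[0.3,0,0,0,0,0,0],[0.5,0,0,0,0,0,0],[0.6,0,0,0,0,0,0],[0.6,0,0,0,0,0,0],[0.6,0,0,-5,0,0,0],[0.6,0,0,-10,0,0,0],[0.6,0,0,-15,0,0,0]]}}

```text
clock: 26.0
tool_pos: [0.4708, -0.2634, 0.1484]
eef_rot: [0.857, 0.515, 0.001, -0.001]
contact_force: [1.1, -0.3, 0.0]
opening: 0.599
```

Emit:
{"op": "play_rows", "data": {"increments": [[0.6,0,0,-20,0,0,0],[0.6,0,0,-25,0,0,0],[0.6,0,0,-25,0,0,0],[0.6,0,0,-20,0,0,0],[0.6,0,0,-15,0,0,0],[0.6,0,0,-5,0,0,0],[0.6,0,0,0,0,0,0],[0.6,0,0,0,0,0,0]]}}

```text
clock: 27.0
tool_pos: [0.471, -0.2638, 0.2697]
eef_rot: [0.857, 0.515, 0.003, 0.003]
contact_force: [0.3, 0.6, -0.1]
opening: 0.598
```

```bash
python3 - <<'E'
from ang import *
show()
for n in C: cv2.imwrite(f"pics/{n}15.png",r.snapshot(n)[:,:,::-1])
for n in C: print(n,dark(f"pics/{n}15.png",n,HR,0,10,130),dark(f"pics/{n}15.png",n,HS,0,10,130))
a=cv2.imread("pics/top15.png");b=cv2.imread("pics/scene15.png")
cv2.imwrite("pics/v15.png",np.hstack([cv2.resize(a[100:310,130:480],(480,288),interpolation=2),cv2.resize(b[130:220,120:220],(320,288),interpolation=2)]))
E
```

```text
t 27.0 tcp [ 0.471  -0.2638  0.2697] yaw 61.9 z [ 0.008 -0.002 -1.   ] F [ 0.3  0.6 -0.1] op 0.598 q [ 0.62  0.54 -0.31  1.79  0.22  0.84  1.29]
scene (np.float64(60.25), 60.3, 64.0, 137.0) (np.float64(61.75), 61.8, 54.0, 137.0)
top (np.float64(65.0), 65.1, 121.0, 212.0) (np.float64(64.75), 64.9, 122.0, 211.0)
```

View pics/v15.png

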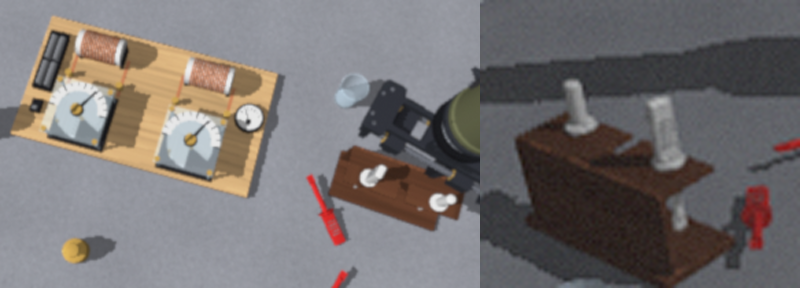

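The tool hangs in its slot, the wand is beside it undisturbed, the pointers match and the gripper is clear. Handing in.

```bash
python3 -c "
from plant import r
print(r.finish_job())"
```

```text
the job is handed in; nothing more can be done
None
```

The receiver is in tune with the sender, the tuning tool is hanging in the rack again, and the job was handed in at about 27 s.

I took the white flat-handled tuner from the +60 mm slot and lowered its blade to the floor of the receiver's slot, with about 2 N of contact. I turned the shaft anticlockwise, through the play, from about 33° to about 62°. I then backed off within the play, drew the blade straight out, and hung the tool in the same slot.

**Last checks:**
- **Reading:** the top camera gives 65.1° for the receiver and 64.9° for the sender. The scene camera gives 60.3° and 61.8°. The two cameras have different absolute offsets, but both put the difference at 1.5° or less, against an allowed 7.5°. The sender's reading did not change.
- **Tool and wand:** the tuner's collar rests on the shelf at the pick-up pose, and the wand is where it was. The gripper is clear and open.
- **Other things:** the board, beaker and weight looked undisturbed in the last picture. I did not look at the bottle again at the end, but the arm went nowhere near it after the first pass.

**Red look-alike tools:** the two red tools stood upright in the first picture and were lying on the bench by the next, at 3.1 s. My path had not gone low near them, so I take it they fell on their own, and I left them there.

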